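Strip the marking mandrel and pass the bushing by the code reader

TASK

Unload the bar of the marking station one part at a time: slide the square stop collar off the free end and put it in the shallow tray, then put the spacer ring in the same tray. Next slide off the flanged bushing, lay it in the V-cradle with its flange overhanging on the code reader's side and let go of it for a second so that it is read. Then take it again and set it gently upright, flange down, on the empty half of the carrier, without disturbing the three finished bushings there or letting the bushing touch the bench.

Things in the scene. Friction and masses are not known exactly. Their poses are not given: they have to be found in the camera images.
- station: Fixed white headstock, steel chuck (radius 36 mm) with a plain level steel bar, 18 mm thick, its axis 150 mm above the table. Origin on the table under the chuck's front; x runs along the bar away from the chuck, z up. The bar ends at x = 145 mm, pointing roughly to the robot's left. Chuck and housing (from x = -70 mm, 190 mm high) lie at negative x.
- bar_tip (a point): Centre of the bar's free end, 150 mm above the table; x points outward along the bar, z up.
- collar: Square stop collar, dark steel, 40 x 40 mm, 20 mm thick along the bar, 24 mm bore; outermost on the bar, two faces upright. It hangs loosely (bore axis 3 mm under the bar's) and is not clamped: only friction holds it. 0.10 to 0.21 kg. Origin at its middle; x along the bore, z to its top face at the start.
- spacer: Round plain aluminium spacer ring, 44 mm outside, 24 mm bore, 16 mm thick, hanging loosely on the bar between collar and bushing (7 mm or more clear on either side). Origin at its middle; x along its bore. 0.04 to 0.08 kg.
- bushing: Steel bushing 50 mm long: tube 36 mm outside, 24 mm bore, with a flange of 50 mm diameter, 6 mm thick, at one end. Innermost on the bar, hanging loosely (axis 3 mm under the bar's), flange 8 to 20 mm off the chuck. Origin on its axis at mid-length; x along the axis from flange (x = -25 mm) to plain end (+25 mm). 0.13 to 0.25 kg.
- bushing_flange (a point): Centre of the bushing's flange face, 25 mm from its origin.
- tray: Shallow open grey tray, 170 mm (x) by 140 mm (y), 22 mm high, floor and walls 4 mm thick, empty. Fixed. Origin at the centre of its underside. Collar and spacer go anywhere on its floor, in any attitude.
- cradle: Fixed black V-rest, 28 mm wide, 24 mm long, with a grey code reader (80 mm high, lens at x = -96 mm). Origin on the table under the V's middle, x along the V away from the reader, z up. The tube lies along x, axis 60 mm above the table, flange towards the reader and past the V's end: best with its origin over the V's middle. The tube juts 4 mm beyond the V on both sides.
- carrier: Fixed teal legged stand, flat top 180 mm (x) by 220 mm (y), 60 mm above the table. Origin on the table under its middle. Three finished bushings stand in a row on the +x half (x = 55 mm); the -x half, nearer the robot, is empty and takes the new bushing (about x = -40 mm, y from -60 to +60 mm).
- done_a: Finished bushing, same shape, standing flange down on the carrier (at y about -70 mm of it); origin under its flange. Leave alone.
- done_b: Finished bushing standing at about the middle of the carrier's row; as done_a. Leave alone.
- done_c: Finished bushing standing at about y = +70 mm of the carrier; as done_a. Leave alone.
Things that resemble listed ones, but are neither listed nor needed, are in the scene too. Leave any pink or purple look-alike of the spacer alone.

How it is judged:
By the outcome, as a careful person would: the job done as asked, in the order asked, and still so for the second after the job is handed in, with the robot touching nothing.
It also fails if it takes over 72 s, if anything falls off the work surface, if the arm or the gripper's body presses on something with over 40 N, if the wrist force passes 120 N, or if a joint passes its speed limit or range.

ROBOT

A 7-joint arm with a two-finger parallel gripper is mounted at the origin on the work surface. World frame = base frame: x ahead of the robot, y to its left, z up, the work surface at z = 0. Lengths are in m, angles in rad, forces in N, time in s.
With the tool pointing down it reaches from about 0.4 to 0.75 m from the base axis. Payload 19.5 kg.
Tool frame: the origin (TCP) lies at the very end of the fingers, on their centre line; the grasp point (between the pads) lies 19 mm behind it; z points along the fingers, y is the line along which they close (so a half turn about z gives the same grasp; the last joint's range is limited). The gripper opens to 85 mm and grips with 20 to 120 N. Pads are 22 mm wide; open, the fingers measure 114 mm over their backs; the gripper's body (76 mm by 85 mm) begins 54 mm behind the grasp point. The pads swing forward as they close: fully open they stand 13 mm farther back than shut.
Start: joints at [-1.159, 0.707, -0.028, 1.485, 0.022, 0.951, -0.075], TCP at [0.252, 0.517, 0.196] pointing down, gripper open.
Joint ranges: [-2.71, 2.71], [-0.32, 2.16], [-1.57, 1.52], [0, 2.45], [-1.46, 4.6], [0, 2.02], [-2.83, 2.83]. Speed limits (rad/s): [1.89, 1.89, 2.57, 2.57, 3.01, 3.01, 3.01].

INTERFACE

Orientations are given as a unit quaternion [x, y, z, w].
In Python, from rig import manip gives the robot as it stands.
- The arm moves only by the tool servo_tool, never from a script. Its argument "plan" is one flat list of numbers, 4 for each row, row after row: the shift along the world's x, y, z in m, then the turn about the world's z in degrees. A call has 1 to 5 rows; each row shifts and turns the commanded pose from where the row before left it; what a row does not reach is not made up. A row lasts 1/10 s, in which the tool goes at most 50 mm and 8.59 degrees, less where a joint would pass 70% of its speed; a pose out of reach is approached as far as the arm can. A call with a gripper value outside its range is refused whole. "fingers" is the finger opening in m, from 0 to 0.0854, set as the call begins (left out, the last holds). The fingers move at their own pace and stop on an object; the grip force is fixed at half the most. Time passes only in rows, so rows that do not move let the fingers close. It gives the time, the measured TCP pose, the force, the opening and the grip force at its end, in the units of the state.
- manip.observe(): the state, without advancing time (a new reading comes with each control period).
- manip.snapshot(name): name is "scene" or "top" or "wrist"; returns (picture, depth): 420x560x3 uint8, red, green, blue; 420x560 float32, m along the optical axis (not along the pixel's ray), 0 where there is no reading.
- manip.camera_params(name): a dict with "fx", "fy", "cx", "cy" (pixels), "R" (3x3) and "t" (3): a world point X has camera coordinates R X + t; the wrist camera has in their place "tool_from_camera" (4x4, takes a point from camera to tool coordinates, whose origin is the TCP and whose axes are the flange's). Camera axes: x right, y down, z forward; pixel columns grow to the right and rows downward; lengths in m; the calibration is good to about 2 mm. A picture is of the moment at which its call begins: read the wrist's pose just before it. camera_params takes no time and is no camera call.
- manip.close_job(): hands the job in; it is judged then, once.
The state is a dict: "time_s": time; "joint_positions": joint angles; "joint_vel": joint speeds; "tau": joint torques, N m; "ee_pos": TCP position; "tool_rot": TCP orientation; "ft_force": force on the tool from outside, world axes, zero at the start; "moment": the same for the moment, N m; "width": finger opening in m; "grip_force": force on a finger pad.
Only numpy, scipy, OpenCV 4.12 (cv2) and the standard library are available. Lean on these libraries where they do the work, as an engineer would, in place of code of your own. Each camera call takes 0.05 s, during which the arm holds its last target. There are 200 camera calls.

## Working session

There is one attempt and no reset: what is moved stays moved. The work goes in short steps, Python scripts to look and compute and a tool call to move; the robot and the scene stay as the last step left them, time stands still between calls to the robot, and variables do not carry over. Pictures are saved under pics/ and viewed, at most 10 in all, crops included, and the job is handed in when it is done.

Besides the shell and the picture viewer there is one more tool, called after "Emit:" by a JSON object that holds its "op" and its "data". servo_tool: Moves the arm, as the interface text tells. Its arguments: {"type":"object","properties":{"plan":{"type":"array","items":{"type":"number"}},"fingers":{"type":"number"}},"required":["plan"]}

```bash
ls; mkdir -p pics
cat > h.py <<'E'
import numpy as np, cv2
from rig import manip
from scipy.spatial.transform import Rotation as Ro
def snap(n,name=None):
    s=manip.observe(); p,d=manip.snapshot(n); c=manip.camera_params(n)
    if n=='wrist':
        T=np.eye(4);T[:3,:3]=Ro.from_quat(s['tool_rot']).as_matrix();T[:3,3]=s['ee_pos']
        M=np.linalg.inv(T@np.array(c['tool_from_camera'])); R,t=M[:3,:3],M[:3,3]
    else: R,t=np.array(c['R']),np.array(c['t'])
    K=(c['fx'],c['fy'],c['cx'],c['cy'])
    if name:
        cv2.imwrite(f'pics/{name}.png',p[:,:,::-1]); np.savez(f'pics/{name}.npz',p=p,d=d,R=R,t=t,K=K)
    return p,d,R,t,K
def load(name):
    z=np.load(f'pics/{name}.npz'); return z['p'],z['d'],z['R'],z['t'],z['K']
def cloud(d,R,t,K):
    v,u=np.mgrid[:d.shape[0],:d.shape[1]]
    c=np.stack([(u-K[2])/K[0]*d,(v-K[3])/K[1]*d,d],-1)
    W=(c-t)@R
    W[d==0]=np.nan
    return W
E
python3 - <<'E'
from h import *
np.set_printoptions(precision=3,suppress=True)
for n in ['scene','top']:
    p,d,R,t,K=snap(n,n); print(n,K,-R.T@t,(d>0).mean())
    print(R)
a=cv2.imread('pics/scene.png');b=cv2.imread('pics/top.png')
print({k:v for k,v in manip.observe().items()}, manip.camera_params('wrist'))
E
```

```text
pics
scene (465.9017816033244, 465.9017816033244, 263.83287313798655, 214.2041195729316) [ 1.303 -0.089  0.626] 0.9959821428571428
[[ 0.247  0.969  0.001]
 [ 0.527 -0.133 -0.839]
 [-0.813  0.208 -0.544]]
top (403.9724979238496, 403.9724979238496, 280.2570212228667, 208.97540474828435) [0.454 0.105 1.143] 0.995875850340136
[[-0.018 -0.999  0.031]
 [-0.997  0.015 -0.075]
 [ 0.074 -0.032 -0.997]]
{'time_s': 0.1, 'joint_positions': array([-1.159,  0.707, -0.028,  1.485,  0.022,  0.951, -0.075]), 'joint_vel': array([-0.002, -0.002,  0.   , -0.   , -0.001,  0.002, -0.001]), 'tau': array([  0.004, -88.429,   1.237, -23.646,   0.017,   0.005,   0.   ]), 'ee_pos': array([0.252, 0.517, 0.195]), 'tool_rot': array([ 0.225,  0.974, -0.   , -0.   ]), 'ft_force': array([ 0.546, -0.034, -0.482]), 'moment': array([ 0.045, -0.041,  0.019]), 'grip_force': 0.0, 'width': 0.08594989862725029} {'fx': 318.6727007566109, 'fy': 318.6727007566109, 'cx': 276.76615737525935, 'cy': 211.16939227950462, 'tool_from_camera': array([[ 0.   , -0.963, -0.268,  0.069],
       [ 1.   ,  0.   ,  0.   ,  0.001],
       [-0.   , -0.268,  0.963, -0.178],
       [ 0.   ,  0.   ,  0.   ,  1.   ]])}
```

View pics/scene.png

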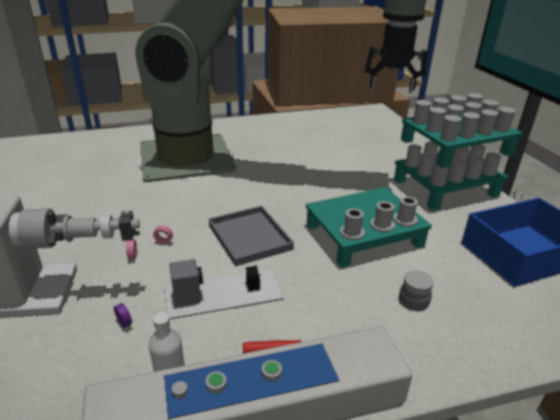

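View pics/top.png

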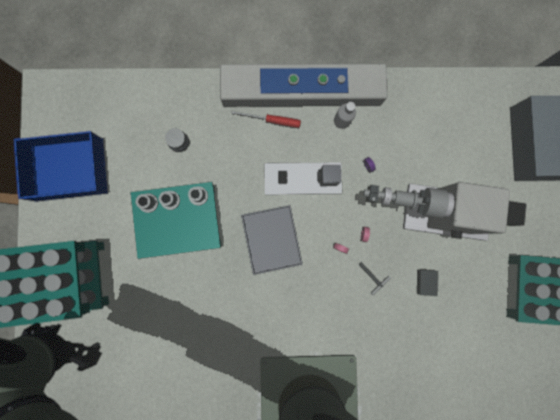

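The scene picture shows the chuck (35,228), the dark collar at the bar's tip (127,224), the tray (250,235), the cradle's V (253,278) with its reader (185,282), and the carrier (368,222). The top picture shows the bar tip (360,197), tray (271,239), V (283,177), reader (330,175) and carrier (176,220). Pink and purple look-alike rings lie on the bench.

Next I'll measure from depth, holding each point against its known height.

```bash
cat > m.py <<'E'
from h import *
np.set_printoptions(precision=4,suppress=True)
for n in ['top','scene']:
    p,d,R,t,K=load(n); W=cloud(d,R,t,K); z=W[...,2]
    hsv=cv2.cvtColor(p,cv2.COLOR_RGB2HSV)
    def rect(m,name):
        m=m.astype(np.uint8); k,l,s,c=cv2.connectedComponentsWithStats(m)
        for i in range(1,k):
            if s[i,4]<25: continue
            P=W[l==i]; r=cv2.minAreaRect(P[:,:2].astype(np.float32))
            print(n,name,'px',c[i].round(),s[i,4],'rect',np.array(r[0]),np.array(r[1]),round(r[2],1),'z',np.nanmedian(P[:,2]))
    x,y=W[...,0],W[...,1]
    print(n,'table z',np.nanmedian(z[(abs(z)<.02)]))
    rect((z>.05)&(z<.075)&(hsv[...,1]>120)&(hsv[...,0]>70)&(hsv[...,0]<100)&(x>.25)&(y<.6)&(y>.2),'carrier')
    rect((z>.095)&(z<.125)&(x>.3)&(y>.2)&(y<.55),'done')
    rect((z>.003)&(z<.03)&(x>.3)&(x<.65)&(y>.02)&(y<.25),'tray')
    rect((z>.03)&(z<.1)&(x>.5)&(x<.75)&(y>-.1)&(y<.2),'cradle')
    B=(z>.13)&(z<.18)&(x>.4)&(x<.65)&(y<0.0)&(y>-.25)
    rect(B,'bar')
    P=W[B]; 
    for a in np.arange(-.25,0,.008):
        Q=P[(P[:,1]>=a)&(P[:,1]<a+.008)]
        if len(Q)>3: print(round(a+.004,3),len(Q),'x',Q[:,0].min(),Q[:,0].max(),'zmax',np.percentile(Q[:,2],95))
E
python3 m.py
python3 - <<'E'
import cv2
a=cv2.imread('pics/top.png')[150:230,340:460];b=cv2.imread('pics/scene.png')[190:260,0:160]
cv2.imwrite('pics/c1.png',cv2.vconcat([cv2.resize(a,(560,373),interpolation=2),cv2.resize(b,(560,227),interpolation=2)]))
E
```

```text
top table z 0.00048458644747464497
top carrier px [171. 225.] 3526 rect [0.5105 0.3516] [0.173  0.2139] 6.4 z 0.06018552635020723
top carrier px [ 92. 275.] 370 rect [0.3689 0.575 ] [0.171  0.0527] 5.5 z 0.06012435625880341
top done px [195. 193.] 167 rect [0.5736 0.2886] [0.0355 0.0337] 87.6 z 0.11040693441547393
top done px [166. 198.] 179 rect [0.564  0.3627] [0.0351 0.0353] 65.3 z 0.1101255659605564
top done px [143. 201.] 180 rect [0.5576 0.4203] [0.0362 0.0336] 88.4 z 0.1097355508383096
top tray px [280. 183.] 665 rect [0.6152 0.0664] [0.0931 0.0687] 89.4 z 0.008283812521736838
top tray px [271. 239.] 2309 rect [0.4553 0.0936] [0.1844 0.1509] 8.8 z 0.005370597536863254
top cradle px [330. 174.] 441 rect [ 0.627  -0.0625] [0.0573 0.0512] 89.9 z 0.0792577840920942
top cradle px [282. 176.] 102 rect [0.6273 0.0628] [0.022  0.0311] 89.5 z 0.04290210148399273
top bar px [387. 195.] 685 rect [ 0.5574 -0.1933] [0.1191 0.0422] 81.6 z 0.16213540376742605
-0.246 48 x 0.5321827010718823 0.5679032749147515 zmax 0.16749035397265985
-0.238 47 x 0.5328759911089468 0.567342819881647 zmax 0.166
[... 2481 characters left out ...]
303702 zmax 0.15945445929461144
-0.198 102 x 0.5496851845364479 0.5793322865001749 zmax 0.16859014943475437
-0.19 126 x 0.5488755123239081 0.5802248148360208 zmax 0.16866871830674812
-0.182 80 x 0.5402626582760702 0.569406165534878 zmax 0.16673624335227943
-0.174 41 x 0.5542785983212992 0.580570175255063 zmax 0.1591247441919139
-0.166 117 x 0.5406956343226019 0.5849366471716995 zmax 0.16819430252734624
-0.158 130 x 0.541891030474716 0.5851038718725642 zmax 0.1679785400989362
-0.15 137 x 0.5436630986845484 0.5858782378959625 zmax 0.168164952446654
-0.142 58 x 0.543213302882821 0.5745933938259652 zmax 0.16198263924797832
-0.134 21 x 0.5582799401512805 0.5734992999844332 zmax 0.1581935142007189
```

View pics/c1.png

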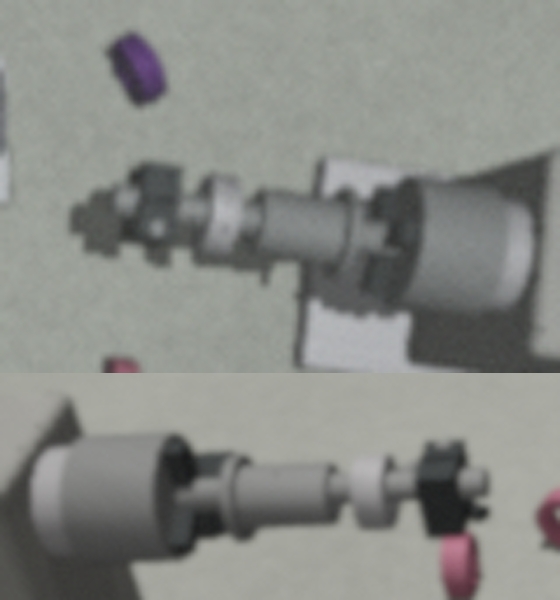

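Emit:
{"op": "servo_tool", "data": {"plan": [0.021,-0.044,0.005,-4.8,0.021,-0.044,0.005,-4.8,0.021,-0.044,0.005,-4.8,0.021,-0.044,0.005,-4.8,0.021,-0.044,0.005,-4.8]}}

```text
time_s: 0.6
ee_pos: [0.3574, 0.2949, 0.221]
tool_rot: [0.424, 0.906, -0.0, -0.0]
ft_force: [1.5, 0.1, 0.2]
width: 0.0853
grip_force: 0.0
```

Emit:
{"op": "servo_tool", "data": {"plan": [0.021,-0.044,0.005,-4.8,0.021,-0.044,0.005,-4.8,0.021,-0.044,0.005,-4.8,0.021,-0.044,0.005,-4.8,0.021,-0.044,0.005,-4.8]}}

```text
time_s: 1.1
ee_pos: [0.4625, 0.0748, 0.2461]
tool_rot: [0.603, 0.798, -0.0, -0.0]
ft_force: [0.8, 0.9, 0.4]
width: 0.085
grip_force: 0.0
```

Emit:
{"op": "servo_tool", "data": {"plan": [0.021,-0.044,0.005,-4.8,0.021,-0.044,0.005,-4.8,0.021,-0.044,0.005,-4.8,0.021,-0.044,0.005,-4.8,0,0,0,0]}}

```text
time_s: 1.6
ee_pos: [0.5469, -0.1052, 0.2656]
tool_rot: [0.73, 0.684, -0.001, 0.001]
ft_force: [-0.2, 0.8, 0.1]
width: 0.0856
grip_force: 0.0
```

```bash
cat > w.py <<'E'
from h import *
import sys
np.set_printoptions(precision=4,suppress=True)
p,d,R,t,K=snap('wrist',sys.argv[1]); W=cloud(d,R,t,K); z=W[...,2]
B=(z>.13)&(z<.18)&(W[...,0]>.5)&(W[...,0]<.62)&(W[...,1]<-.05)&(W[...,1]>-.29)
P=W[B]
dirv=np.array([.148,.989])
for _ in range(1):
  for a in np.arange(-.27,-.06,.005):
    s=(P[:,1]>=a)&(P[:,1]<a+.005); Q=P[s]
    if len(Q)>5: print(round(a+.0025,4),len(Q),'x',Q[:,0].min(),Q[:,0].max(),(Q[:,0].min()+Q[:,0].max())/2,'zmax',np.percentile(Q[:,2],97))
E
python3 w.py w1
```

```text
-0.2625 24 x 0.5498721862724434 0.5696599551900912 0.5597660707312673 zmax 0.1711970876813686
-0.2575 282 x 0.5220518497400707 0.570487541299777 0.5462696955199238 zmax 0.17216767455669635
-0.2525 345 x 0.52188900783043 0.56514100780211 0.54351500781627 zmax 0.17059150965710057
-0.2475 144 x 0.5298676301210478 0.5651460840587802 0.547506857089914 zmax 0.16552960748489862
-0.2425 138 x 0.531367246984523 0.5665433357190078 0.5489552913517655 zmax 0.16517216231087856
-0.2375 145 x 0.5316456301791829 0.5679545381644868 0.5498000841718349 zmax 0.1654047303456731
-0.2325 144 x 0.5331326348282828 0.5680213098242076 0.5505769723262453 zmax 0.1654227996182357
-0.2275 142 x 0.5334556066362521 0.5694019407783852 0.5514287737073187 zmax 0.16534784893986346
-0.2225 150 x 0.5337717974877937 0.5694238664210111 0.5515978319544024 zmax 0.16527435284964448
-0.2175 165 x 0.535140119049538 0.5707856784058436 0.5529628987276908 zmax 0.16552722717384033
-0.2125 258 x 0.5354945596170619 0.5708094475650713 0.5531520035910666 zmax 0.16509004134711752
-0.2075 143 x 0.5368191737748382 0.5626447784927479 0.5497
[... 762 characters left out ...]
23307157 zmax 0.16852166789685166
-0.1625 188 x 0.5421383341807864 0.5818525443241868 0.5619954392524866 zmax 0.16817222406831178
-0.1575 214 x 0.5423171088924118 0.5829253002656991 0.5626212045790555 zmax 0.16839722135082139
-0.1525 234 x 0.5425200522364031 0.5829211218410717 0.5627205870387374 zmax 0.1685175536486406
-0.1475 373 x 0.5438653654786744 0.5838147634957441 0.5638400644872092 zmax 0.1679523280728024
-0.1425 275 x 0.5441981650293349 0.573559424980094 0.5588787950047145 zmax 0.16750467720109474
-0.1375 95 x 0.5561760605476959 0.5736958088773639 0.5649359347125299 zmax 0.15959308880027742
-0.1325 82 x 0.5574213795112644 0.5718867561484929 0.5646540678298786 zmax 0.15896969648301032
```

View pics/w1.png

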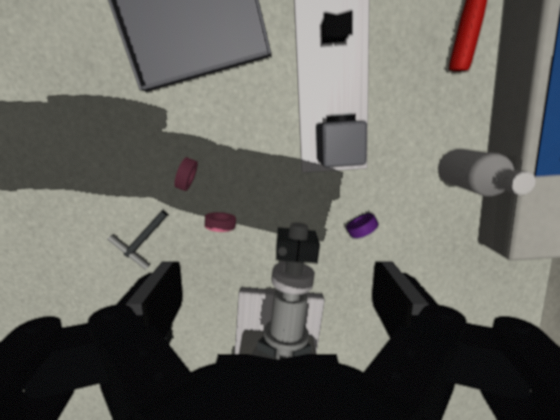

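Emit:
{"op": "servo_tool", "data": {"plan": [0.008,-0.025,0,-2.6,0.008,-0.025,0,-2.6,0,0,-0.046,0,0,0,-0.046,0,0,0,-0.03,0]}}

```text
time_s: 2.15
ee_pos: [0.5609, -0.1477, 0.1411]
tool_rot: [0.756, 0.654, -0.001, -0.001]
ft_force: [-0.3, 0.2, 0.2]
width: 0.0856
grip_force: 0.0
```

Emit:
{"op": "servo_tool", "data": {"plan": [0,0,-0.016,0,0,0,0,0,0,0,0,0]}}

```text
time_s: 2.45
ee_pos: [0.5622, -0.1486, 0.1285]
tool_rot: [0.757, 0.654, 0.0, -0.0]
ft_force: [-0.3, -0.0, 1.6]
width: 0.0852
grip_force: 0.0
```

Emit:
{"op": "servo_tool", "data": {"plan": [0,0,0,0,0,0,0,0,0,0,0,0,0,0,0,0,0,0,0,0], "fingers": 0.03}}

```text
time_s: 2.95
ee_pos: [0.5634, -0.1494, 0.1291]
tool_rot: [0.757, 0.653, 0.001, 0.001]
ft_force: [3.7, -0.4, 11.1]
width: 0.0347
grip_force: 58.6
```

Run:
```python
from h import *
p=snap('scene','s2')[0]; q=snap('wrist','w2')[0]; s=manip.observe(); print(s['width'],s['grip_force'],s['ft_force'],s['ee_pos'])
a=cv2.resize(p[180:270,60:200],(560,360),interpolation=2); b=cv2.resize(q[180:420,130:450],(320,240))
b=cv2.copyMakeBorder(b,0,0,0,240,0)
cv2.imwrite('pics/c2.png',cv2.vconcat([a,b])[:,:,::-1])
```

```text
0.03461302355484053 58.646716587245464 [ 4.13111724  0.50002968 11.32135513] [ 0.56338418 -0.1493745   0.12904974]
```

View pics/c2.png

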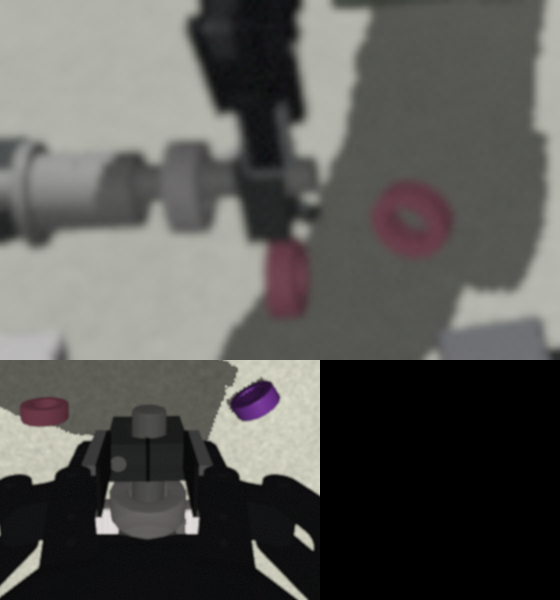

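The crop shows both fingers on the collar's sides (scene crop (265,200)), with the bar tip beyond it. The upward force means the collar's bore is being pressed down on the bar, so I'll lift to centre it.

Emit:
{"op": "servo_tool", "data": {"plan": [0,0,0.002,0,0,0,0,0]}}

```text
time_s: 3.25
ee_pos: [0.562, -0.1492, 0.1302]
tool_rot: [0.757, 0.653, 0.0, 0.0]
ft_force: [-0.2, -0.3, -0.1]
width: 0.0301
grip_force: 0.0
```

Emit:
{"op": "servo_tool", "data": {"plan": [0,0,0.002,0,0,0,0,0]}}

```text
time_s: 3.45
ee_pos: [0.562, -0.1492, 0.132]
tool_rot: [0.757, 0.653, -0.0, -0.0]
ft_force: [0.4, -0.5, -0.4]
width: 0.0301
grip_force: 0.0
```

```bash
python3 - <<'E'
from h import *
p=snap('scene','s3')[0]; q=snap('wrist','w3')[0]
a=cv2.resize(p[170:260,60:200],(560,360),interpolation=2); b=cv2.resize(q[180:420,130:450],(320,240))
b=cv2.copyMakeBorder(b,0,0,0,240,0)
cv2.imwrite('pics/c3.png',cv2.vconcat([a,b])[:,:,::-1])
E
python3 w.py w4 | awk '$1>-0.2'
```

```text
-0.1975 265 x 0.5393136798579425 0.576213437038499 0.5577635584482208 zmax 0.16894744063526174
-0.1925 563 x 0.5342810730181029 0.5759819291160766 0.5551315010670897 zmax 0.1692584339945341
-0.1875 769 x 0.5349177034924335 0.5759001373288256 0.5554089204106296 zmax 0.16914859341489277
-0.1825 1359 x 0.5358704100459288 0.5754327549745389 0.5556515825102339 zmax 0.1684512316518931
-0.1775 402 x 0.5372948027731558 0.5678431155062389 0.5525689591396974 zmax 0.15946820550946267
-0.1725 118 x 0.5518202727497481 0.5673502278483782 0.5595852502990631 zmax 0.15968190807382798
-0.1675 114 x 0.5547780999810978 0.575015043322412 0.5648965716517549 zmax 0.16904002920102457
-0.1625 512 x 0.5431444026056202 0.5751969323668216 0.5591706674862209 zmax 0.17249094168292678
-0.1575 598 x 0.5429526243591054 0.5759000928026936 0.5594263585808995 zmax 0.1745364644329359
-0.1525 712 x 0.5439620120022794 0.5897460039841859 0.5668540079932327 zmax 0.17591873423591964
-0.1475 1313 x 0.5391918178790638 0.5907527512843815 0.5649722845817227 zmax 0.176997305727493
-0.1425 964 x 0.5399218705348767 0.5883601683227119 0.5641410194287944 zmax 0.1784294989428796
-0.1375 486 x 0.5343322299012736 0.5828706895980865 0.55860145974968 zmax 0.17914765240471317
-0.1325 348 x 0.5417918929802298 0.5728303154859687 0.5573111042330993 zmax 0.1786700870308669
```

View pics/c3.png

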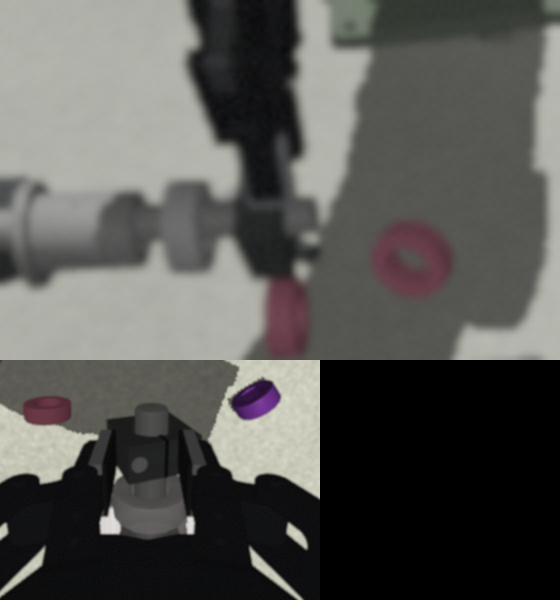

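The collar looks rolled about the bar after the off-centre pinch. I'll open, rise and look again.

Emit:
{"op": "servo_tool", "data": {"plan": [0,0,0,0,0,0,0,0,0,0,0,0,0,0,0.04,0,0,0,0.04,0], "fingers": 0.085}}

```text
time_s: 4.1
ee_pos: [0.5615, -0.1491, 0.2125]
tool_rot: [0.757, 0.653, -0.001, -0.001]
ft_force: [0.1, -1.0, 0.9]
width: 0.0852
grip_force: 0.0
```

Emit:
{"op": "servo_tool", "data": {"plan": [0,0,0.04,0,0,0.02,0.01,0,0,0,0,0,0,0,0,0]}}

```text
time_s: 4.5
ee_pos: [0.562, -0.1291, 0.2617]
tool_rot: [0.757, 0.654, -0.0, -0.0]
ft_force: [-0.1, 0.1, -0.7]
width: 0.0851
grip_force: 0.0
```

```bash
python3 w.py w5 | awk '$1>-0.2'
python3 - <<'E'
from h import *
p=snap('scene','s5')[0]; q=load('w5')[0]; print(manip.observe()['ee_pos'])
a=cv2.resize(p[170:260,60:200],(560,360),interpolation=2); b=cv2.resize(q[200:320,220:380],(320,240))
b=cv2.copyMakeBorder(b,0,0,0,240,0)
cv2.imwrite('pics/c5.png',cv2.vconcat([a,b])[:,:,::-1])
# top face fit of collar from both
for n in ['w5','s5']:
    _,d,R,t,K=load(n); W=cloud(d,R,t,K)
    B=(W[...,2]>.115)&(W[...,2]<.19)&(W[...,1]<-.13)&(W[...,1]>-.172)&(abs(W[...,0]-.563)<.04)
    P=W[B]; u=np.array([.988,-.155])
    l=(P[:,:2]-[.5627,-.155])@u
    for a in np.arange(-.03,.03,.004):
        Q=P[(l>=a)&(l<a+.004)]
        if len(Q): print(n,round(a+.002,3),len(Q),np.percentile(Q[:,2],[3,97]),Q[:,1].min(),Q[:,1].max())
E
```

```text
-0.1975 111 x 0.5423927604882856 0.5780015496669048 0.5601971550775952 zmax 0.16925789739640845
-0.1925 209 x 0.535487603795716 0.5783836797829249 0.5569356417893205 zmax 0.1694885932585943
-0.1875 289 x 0.5361281258047877 0.5791918749097029 0.5576600003572454 zmax 0.16906794184351165
-0.1825 406 x 0.5368949456296809 0.5752808753247455 0.5560879104772132 zmax 0.16837977695101947
-0.1775 117 x 0.5373652725903016 0.5674566450518255 0.5524109588210635 zmax 0.15947113286680217
-0.1725 78 x 0.5512509197442439 0.5862090488860311 0.5687299843151374 zmax 0.15954251711034145
-0.1675 92 x 0.556338596130571 0.5866329228804439 0.5714857595055074 zmax 0.1697096574240788
-0.1625 257 x 0.5346964138800596 0.5872337164736527 0.5609650651768562 zmax 0.17295372361543798
-0.1575 276 x 0.5351086161834994 0.5888328202652131 0.5619707182243563 zmax 0.17315331262522182
-0.1525 303 x 0.5358115398204017 0.5893943736597564 0.5626029567400791 zmax 0.17318582274368519
-0.1475 409 x 0.5369289136543396 0.587530252006369 0.5622295828303543 zmax 0.17250666736910017
-0.1425 233 x 0.5374770187394559 0.5731955967527294
[... 1668 characters left out ...]
4428626955
s5 -0.004 39 [0.13505976 0.17307774] -0.1667935088854153 -0.1348531059797807
s5 0.0 44 [0.13306238 0.17150697] -0.17180523280657015 -0.1352172491103764
s5 0.004 52 [0.12802177 0.16828451] -0.16576528598911755 -0.13585170424716148
s5 0.008 78 [0.12071529 0.16754692] -0.16954856116259928 -0.1366909065223573
s5 0.012 71 [0.12299285 0.16488319] -0.16971542961713906 -0.14371524593612595
s5 0.016 57 [0.13009901 0.16349737] -0.17019267956811326 -0.1501423074185844
s5 0.02 57 [0.13925037 0.16191228] -0.17149783715703332 -0.1508840617690094
s5 0.024 51 [0.14882822 0.15984625] -0.17094246971875682 -0.1516417240631709
s5 0.028 5 [0.15538188 0.15982123] -0.16689707810601026 -0.153268127099916
```

View pics/c5.png

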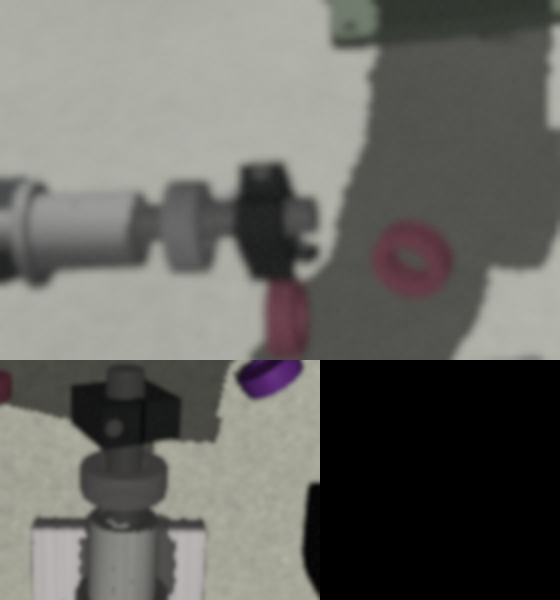

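Run:
```python
from h import *
np.set_printoptions(precision=3,suppress=True)
# s3: TCP (.562,-.149,.132), width .030
for n,tcp in [('s2',(.5634,-.1494,.129)),('s3',(.562,-.1492,.132))]:
    _,d,R,t,K=load(n); W=cloud(d,R,t,K)
    B=(W[...,2]>.1)&(W[...,2]<.26)&(abs(W[...,1]+.149)<.06)&(abs(W[...,0]-.563)<.09)
    P=W[B]-[.5627,-.1492,0]; l=P[:,:2]@[.988,-.155]; s=P[:,:2]@[.155,.988]
    for a in np.arange(.11,.25,.008):
        q=(P[:,2]>=a)&(P[:,2]<a+.008)&(abs(s)<.02)
        if q.any(): print(n,round(a+.004,3),q.sum(),'l',l[q].min(),l[q].max(),'s',s[q].min(),s[q].max())
_,d,R,t,K=load('w4'); W=cloud(d,R,t,K)
P=W-[.562,-.1492,0]; l=P[...,:2]@np.array([.988,-.155]); s=P[...,:2]@np.array([.155,.988]); z=W[...,2]
for a in np.arange(.13,.22,.008):
    for sg in (1,-1):
        q=(z>=a)&(z<a+.008)&(sg*l>.012)&(sg*l<.06)&(abs(s)<.03)
        if q.sum()>3: print('w4',round(a+.004,3),sg,q.sum(),'l',l[q].min(),l[q].max(),'s',s[q].min(),s[q].max())
```

```text
s2 0.122 1 l 0.01478212723999419 0.01478212723999419 s -0.00854325784762943 -0.00854325784762943
s2 0.13 51 l -0.010500412741125707 0.021437185872937536 s -0.018011921636930342 0.001953547557452991
s2 0.138 49 l -0.00563313693493491 0.021832486622846634 s -0.01809600811505731 0.001988866358159568
s2 0.146 65 l -0.005241274525962477 0.022609663023974318 s -0.018434480629281633 0.014169159121762318
s2 0.154 85 l -0.0011690524787842528 0.022841990583614913 s -0.017679291903254988 0.014153539637618744
s2 0.162 50 l -0.019339476782897002 0.02421562875704538 s -0.018047674684461272 0.013821864272718034
s2 0.17 59 l -0.025645867899261127 0.030608272120482678 s -0.017968641104583943 0.010717930343551067
s2 0.178 67 l -0.01963767956031431 0.03321197367438223 s -0.011331062734287661 0.010367470497426977
s2 0.186 69 l -0.022982684886563923 0.03388847652590088 s -0.011787118546045368 0.010387233331673129
s2 0.194 80 l -0.022066968940922162 0.0323197636681284 s -0.01162769330602378 0.010426604187565901
s2 0.202 40 l -0.023818445239295934 0.03154351764661016 s -0.007969798751763067 0.0106806986110
[... 4121 characters left out ...]
7634888 -0.01528077812766084 s -0.01024678907336686 0.012342545686317492
w4 0.206 1 598 l 0.014167417323139019 0.03356880907066677 s -0.010571337247003139 0.014089172695515456
w4 0.206 -1 583 l -0.03524510142281524 -0.015292408132459988 s -0.010769535789779312 0.012965557679987312
w4 0.214 1 937 l 0.015625765874336076 0.04607227662943572 s -0.010668141194656422 0.015277555365258542
w4 0.214 -1 951 l -0.04777955886482495 -0.016730208776061278 s -0.011225555045112546 0.014753137965781012
w4 0.222 1 3491 l 0.014147695402549006 0.05025341660709531 s -0.011364771321698245 0.01533503137001522
w4 0.222 -1 3499 l -0.05165983428982799 -0.015455528557556619 s -0.012032099058290537 0.014863714974586524
```

Run:
```python
from h import *
np.set_printoptions(precision=3,suppress=True)
# finger points in tool coords, per wrist picture
C=np.array(manip.camera_params('wrist')['tool_from_camera'])
for n in ['w1','w2','w3','w5']:
    _,d,R,t,K=load(n); v,u=np.mgrid[:420,:560]
    c=np.stack([(u-K[2])/K[0]*d,(v-K[3])/K[1]*d,d],-1); T=c@C[:3,:3].T+C[:3,3]; T[d==0]=np.nan
    for sg in (1,-1):
        for a in np.arange(-.08,.0,.008):
            q=(T[...,2]>=a)&(T[...,2]<a+.008)&(sg*T[...,1]>.012)&(sg*T[...,1]<.06)&(abs(T[...,0])<.02)
            if q.sum()>20: print(n,sg,round(a+.004,3),q.sum(),'y',T[q][:,1].min(),T[q][:,1].max(),'x',T[q][:,0].min(),T[q][:,0].max(), 'zmax',T[q][:,2].max())
```

```text
w1 1 -0.076 727 y 0.041628438254487844 0.05612203754072717 x -0.009920834928740116 0.012602792109842116 zmax -0.07202479129412567
w1 1 -0.068 669 y 0.04152987346373626 0.05615282012451762 x -0.010335928934210759 0.012511917732594531 zmax -0.06401238505819756
w1 1 -0.06 521 y 0.041619388606367845 0.055859706752534745 x -0.01027376545208894 0.01252131009702593 zmax -0.05601093072091347
w1 1 -0.052 320 y 0.041625544171700946 0.054103543205228706 x -0.01013701547225214 0.012259973462648142 zmax -0.04806749884115674
w1 -1 -0.076 723 y -0.057227167954089365 -0.04261096593582938 x -0.010332692332209181 0.012465435342732749 zmax -0.07201281588176241
w1 -1 -0.068 654 y -0.05691669717057007 -0.04267772623537171 x -0.01033890698164476 0.012366328485951275 zmax -0.06400922322252539
w1 -1 -0.06 549 y -0.05707873747316875 -0.04262218750627708 x -0.010523830633364789 0.01253807765209903 zmax -0.05602139172836633
w1 -1 -0.052 308 y -0.05548425774521046 -0.042811267169485565 x -0.01008323124397105 0.012190338170987303 zmax -0.0484509837251936
w2 1 -0.076 649 y 0.016568141172647155 0.03875351950470346
[... 5548 characters left out ...]
1225301308155885 zmax -0.05607849144757321
w5 1 -0.052 307 y 0.04142752325532298 0.05249192405511077 x -0.010445499697558092 0.012281008317885055 zmax -0.04847420214358683
w5 -1 -0.076 731 y -0.05705221665165538 -0.042316715147735544 x -0.010400759922080033 0.012605507548308692 zmax -0.0720082488617141
w5 -1 -0.068 656 y -0.05680358251673717 -0.04249888352218998 x -0.010220092872782124 0.012483251068827743 zmax -0.06400712764434578
w5 -1 -0.06 548 y -0.05716481434152916 -0.04255878882411732 x -0.011048170646037303 0.012284403157203326 zmax -0.05600505143029798
w5 -1 -0.052 304 y -0.054635806536543687 -0.04255113227119202 x -0.010872250080048926 0.012148122335292236 zmax -0.048090128456316744
```

Depth from both cameras puts the finger ends about 35 mm short of the reported TCP at this opening, and 48 mm when fully open. The first pinch therefore only caught the collar's top edge and rolled it about 22°. From here I use tip = ee_z + 0.035 and grasp centre ≈ ee_z + 0.054.

Emit:
{"op": "servo_tool", "data": {"plan": [0.001,-0.027,0,0,0,0,-0.045,0,0,0,-0.045,0,0,0,-0.045,0,0,0,-0.034,0]}}

```text
time_s: 5.1
ee_pos: [0.5618, -0.1566, 0.0899]
tool_rot: [0.757, 0.653, -0.001, -0.001]
ft_force: [0.4, -1.1, 0.1]
width: 0.0851
grip_force: 0.0
```

Emit:
{"op": "servo_tool", "data": {"plan": [0,0,0,0,0,0,0,0]}}

```text
time_s: 5.3
ee_pos: [0.5631, -0.1568, 0.0935]
tool_rot: [0.757, 0.653, -0.0, -0.0]
ft_force: [0.1, -0.5, 1.3]
width: 0.0848
grip_force: 0.0
```

Emit:
{"op": "servo_tool", "data": {"plan": [0,0,0,0,0,0,0,0,0,0,0,0,0,0,0,0,0,0,0,0], "fingers": 0.03}}

```text
time_s: 5.8
ee_pos: [0.564, -0.1565, 0.0946]
tool_rot: [0.757, 0.653, 0.001, 0.001]
ft_force: [-1.4, 0.5, 16.5]
width: 0.0483
grip_force: 58.8
```

Emit:
{"op": "servo_tool", "data": {"plan": [0,0,0,0,0,0,0,0]}}

```text
time_s: 6.0
ee_pos: [0.564, -0.1565, 0.0947]
tool_rot: [0.757, 0.653, 0.001, 0.001]
ft_force: [-1.1, 2.4, 16.2]
width: 0.0479
grip_force: 58.8
```

Emit:
{"op": "servo_tool", "data": {"plan": [0,0,0.002,0,0,0,0,0]}}

```text
time_s: 6.2
ee_pos: [0.5633, -0.1563, 0.0956]
tool_rot: [0.757, 0.653, 0.0, 0.0]
ft_force: [-0.3, 0.3, -1.4]
width: 0.0481
grip_force: 61.6
```

Emit:
{"op": "servo_tool", "data": {"plan": [0,0,0.0015,0,0,0,0,0]}}

```text
time_s: 6.4
ee_pos: [0.5631, -0.1562, 0.0966]
tool_rot: [0.757, 0.653, 0.0, 0.0]
ft_force: [0.1, 0.4, -1.3]
width: 0.048
grip_force: 61.6
```

Emit:
{"op": "servo_tool", "data": {"plan": [0.0023,0.0148,0,0,0.0023,0.0148,0,0,0.0039,0.0247,0,0,0.0039,0.0247,0,0,0.0039,0.0247,0,0]}}

```text
time_s: 6.9
ee_pos: [0.5795, -0.05, 0.0963]
tool_rot: [0.757, 0.654, 0.0, -0.0]
ft_force: [0.3, -0.4, -1.2]
width: 0.048
grip_force: 61.6
```

Emit:
{"op": "servo_tool", "data": {"plan": [-0.021,0.0365,0,0,-0.021,0.0365,0,0,-0.021,0.0365,0,0,-0.021,0.0365,0,0,-0.0215,0.036,0,0]}}

```text
time_s: 7.4
ee_pos: [0.4725, 0.132, 0.0964]
tool_rot: [0.757, 0.654, 0.0, -0.0]
ft_force: [0.8, 0.6, -1.7]
width: 0.0475
grip_force: 62.0
```

Emit:
{"op": "servo_tool", "data": {"plan": [0,0,-0.03,0,0,0,-0.03,0,0,0,-0.03,0,0,0,-0.015,0,0,0,0,0]}}

```text
time_s: 7.9
ee_pos: [0.4727, 0.1302, -0.0102]
tool_rot: [0.757, 0.654, -0.001, -0.001]
ft_force: [0.3, 1.2, -1.0]
width: 0.0477
grip_force: 62.1
```

Emit:
{"op": "servo_tool", "data": {"plan": [0,0,-0.005,0,0,0,-0.004,0,0,0,0,0]}}

```text
time_s: 8.2
ee_pos: [0.474, 0.1298, -0.0174]
tool_rot: [0.757, 0.654, 0.0, 0.0]
ft_force: [0.3, 0.9, -1.4]
width: 0.0478
grip_force: 62.1
```

Emit:
{"op": "servo_tool", "data": {"plan": [0,0,-0.004,0,0,0,0,0]}}

```text
time_s: 8.4
ee_pos: [0.4738, 0.1295, -0.0217]
tool_rot: [0.757, 0.653, -0.0, -0.0]
ft_force: [-1.2, 0.4, -0.8]
width: 0.0478
grip_force: 62.1
```

Emit:
{"op": "servo_tool", "data": {"plan": [0,0,0,0,0,0,0,0,0,0,0,0,0,0,0,0], "fingers": 0.064}}

```text
time_s: 8.8
ee_pos: [0.4739, 0.1295, -0.0216]
tool_rot: [0.757, 0.653, 0.0, -0.0]
ft_force: [0.0, -0.1, 0.2]
width: 0.0641
grip_force: 0.0
```

Emit:
{"op": "servo_tool", "data": {"plan": [0,0,0.02,0,0,0,0.04,0,0,0,0.045,0,0,0,0.045,0,0,0,0.045,0]}}

```text
time_s: 9.3
ee_pos: [0.4735, 0.1293, 0.1754]
tool_rot: [0.757, 0.653, -0.0, -0.0]
ft_force: [0.4, 0.8, -0.1]
width: 0.0637
grip_force: 0.0
```

Emit:
{"op": "servo_tool", "data": {"plan": [0.0123,-0.04,0.005,0,0.0123,-0.04,0.005,0,0.0123,-0.04,0.005,0,0.0123,-0.04,0.005,0,0.0123,-0.04,0.005,0], "fingers": 0.07}}

```text
time_s: 9.8
ee_pos: [0.5355, -0.0722, 0.1987]
tool_rot: [0.757, 0.653, 0.0, -0.0]
ft_force: [-0.6, -0.2, -0.8]
width: 0.0697
grip_force: 0.0
```

Emit:
{"op": "servo_tool", "data": {"plan": [0.0123,-0.04,0,0,0.0123,-0.04,0,0,0,0,0,0,0,0,0,0]}}

```text
time_s: 10.2
ee_pos: [0.5597, -0.1511, 0.1981]
tool_rot: [0.757, 0.653, -0.0, -0.0]
ft_force: [0.3, 1.1, -0.1]
width: 0.0703
grip_force: 0.0
```

```bash
cat > sp.py <<'E'
from h import *
import sys
np.set_printoptions(precision=4,suppress=True)
_,d,R,t,K=snap('wrist',sys.argv[1]); W=cloud(d,R,t,K); print(manip.observe()['ee_pos'])
o=np.array([.5627,-.155]); P=W.reshape(-1,3); P=P[(P[:,2]>.13)&(P[:,2]<.18)&(abs(P[:,0]-.555)<.05)&(P[:,1]<-.1)&(P[:,1]>-.29)]
s=(P[:,:2]-o)@[.155,.988]; l=(P[:,:2]-o)@[.988,-.155]
for a in np.arange(-.13,.04,.003):
    q=(s>=a)&(s<a+.003)
    if q.sum()>5:
        zt=np.percentile(P[q,2],97); k=q&(P[:,2]>zt-.004)
        print('s',round(a+.0015,4),q.sum(),'ztop',round(zt,4),'l top mid',l[k].mean().round(4),'l',l[q].min().round(4),l[q].max().round(4))
E
python3 sp.py w6
python3 - <<'E'
from h import *
p,d,R,t,K=snap('top','t6'); W=cloud(d,R,t,K)
P=W[(W[...,2]>.008)&(abs(W[...,0]-.4545)<.07)&(abs(W[...,1]-.0937)<.055)]
print('tray content',len(P),P.mean(0) if len(P) else '',P.max(0))
E
```

```text
[ 0.5598 -0.15    0.1982]
s -0.1255 22 ztop 0.1403 l top mid -0.0083 l -0.0302 0.0292
s -0.1225 49 ztop 0.1419 l top mid -0.0138 l -0.0302 0.0282
s -0.1045 41 ztop 0.1668 l top mid -0.0106 l -0.0245 0.0244
s -0.1015 677 ztop 0.1705 l top mid -0.0014 l -0.0247 0.0243
s -0.0985 166 ztop 0.168 l top mid -0.0009 l -0.022 0.022
s -0.0955 133 ztop 0.1653 l top mid 0.0 l -0.018 0.0176
s -0.0925 150 ztop 0.1652 l top mid -0.0 l -0.0179 0.0175
s -0.0895 135 ztop 0.1653 l top mid -0.0005 l -0.0179 0.0175
s -0.0865 138 ztop 0.1656 l top mid -0.0005 l -0.0179 0.0172
s -0.0835 146 ztop 0.1655 l top mid -0.0002 l -0.0178 0.0173
s -0.0805 144 ztop 0.1652 l top mid 0.0006 l -0.0178 0.017
s -0.0775 149 ztop 0.1653 l top mid -0.0006 l -0.0178 0.0169
s -0.0745 151 ztop 0.1653 l top mid 0.0003 l -0.0178 0.0168
s -0.0715 148 ztop 0.1654 l top mid -0.0003 l -0.0178 0.0168
s -0.0685 156 ztop 0.1655 l top mid 0.0002 l -0.0177 0.0177
s -0.0655 150 ztop 0.1654 l top mid -0.0003 l -0.0177 0.0175
s -0.0625 168 ztop 0.1653 l top mid -0.001 l -0.0177 0.0174
s -0.0595 204 ztop 0.1654 l top mid -0.0002 l -0.0177 0.
[... 972 characters left out ...]
8 l top mid 0.0002 l -0.0082 0.009
s -0.0055 94 ztop 0.1598 l top mid 0.0001 l -0.0083 0.009
s -0.0025 96 ztop 0.1595 l top mid -0.0002 l -0.0083 0.0089
s 0.0005 96 ztop 0.1593 l top mid 0.0005 l -0.0083 0.0087
s 0.0035 97 ztop 0.1596 l top mid -0.0001 l -0.0083 0.0087
s 0.0065 88 ztop 0.1596 l top mid -0.0 l -0.0083 0.0086
s 0.0095 99 ztop 0.1593 l top mid 0.0002 l -0.0083 0.0085
s 0.0125 98 ztop 0.1595 l top mid 0.0 l -0.0083 0.0084
s 0.0155 96 ztop 0.1596 l top mid -0.0 l -0.0083 0.0083
s 0.0185 103 ztop 0.1595 l top mid -0.0001 l -0.0083 0.0083
s 0.0215 123 ztop 0.1589 l top mid 0.0001 l -0.0084 0.0083
tray content 181 [0.4631296  0.11226049 0.03051152] [0.52277386 0.1484107  0.04992122]
```

Emit:
{"op": "servo_tool", "data": {"plan": [-0.0026,-0.039,0,0,0,0,-0.04,0,0,0,-0.04,0,0,0,-0.025,0,0,0,0,0]}}

```text
time_s: 10.8
ee_pos: [0.5561, -0.1878, 0.091]
tool_rot: [0.757, 0.654, -0.001, -0.002]
ft_force: [-0.4, 0.4, 0.4]
width: 0.0699
grip_force: 0.0
```

Emit:
{"op": "servo_tool", "data": {"plan": [0,0,0,0,0,0,0,0,0,0,0,0,0,0,0,0,0,0,0,0], "fingers": 0.03}}

```text
time_s: 11.3
ee_pos: [0.5584, -0.1894, 0.0953]
tool_rot: [0.757, 0.654, 0.001, 0.001]
ft_force: [0.9, 1.5, 6.0]
width: 0.0425
grip_force: 59.9
```

Emit:
{"op": "servo_tool", "data": {"plan": [0,0,0.002,0,0,0,0,0]}}

```text
time_s: 11.5
ee_pos: [0.5578, -0.1896, 0.0966]
tool_rot: [0.757, 0.653, 0.0, 0.001]
ft_force: [-0.1, -0.6, -0.5]
width: 0.0427
grip_force: 60.7
```

Emit:
{"op": "servo_tool", "data": {"plan": [0,0,0.0015,0,0,0,0,0]}}

```text
time_s: 11.7
ee_pos: [0.5575, -0.1896, 0.0973]
tool_rot: [0.757, 0.653, 0.0, 0.0]
ft_force: [1.2, 0.1, -0.8]
width: 0.0428
grip_force: 60.7
```

Emit:
{"op": "servo_tool", "data": {"plan": [0.0023,0.0148,0,0,0.0023,0.0148,0,0,0.0039,0.0247,0,0,0.0039,0.0247,0,0,0.0039,0.0247,0,0]}}

```text
time_s: 12.2
ee_pos: [0.5738, -0.0832, 0.0968]
tool_rot: [0.757, 0.654, 0.0, -0.0]
ft_force: [0.0, 0.2, -0.8]
width: 0.0425
grip_force: 60.8
```

Emit:
{"op": "servo_tool", "data": {"plan": [-0.0267,0.0289,0,0,-0.0267,0.0289,0,0,-0.0267,0.0289,0,0,-0.0267,0.0289,0,0,-0.0267,0.0289,0,0]}}

```text
time_s: 12.7
ee_pos: [0.4387, 0.0608, 0.097]
tool_rot: [0.757, 0.654, 0.0, -0.0]
ft_force: [1.9, 0.9, -0.9]
width: 0.0429
grip_force: 60.9
```

Emit:
{"op": "servo_tool", "data": {"plan": [0,0,-0.03,0,0,0,-0.03,0,0,0,-0.03,0,0,0,-0.017,0,0,0,0,0]}}

```text
time_s: 13.2
ee_pos: [0.439, 0.0594, -0.0116]
tool_rot: [0.757, 0.654, -0.001, -0.001]
ft_force: [-0.7, -0.2, -0.1]
width: 0.0425
grip_force: 61.0
```

Emit:
{"op": "servo_tool", "data": {"plan": [0,0,-0.005,0,0,0,-0.005,0,0,0,0,0]}}

```text
time_s: 13.5
ee_pos: [0.4403, 0.0589, -0.02]
tool_rot: [0.757, 0.654, 0.0, 0.0]
ft_force: [-0.2, -0.6, -0.8]
width: 0.0428
grip_force: 60.9
```

Emit:
{"op": "servo_tool", "data": {"plan": [0,0,-0.003,0,0,0,0,0]}}

```text
time_s: 13.7
ee_pos: [0.4402, 0.0587, -0.0231]
tool_rot: [0.757, 0.653, 0.0, 0.0]
ft_force: [-0.3, -0.7, 0.2]
width: 0.0426
grip_force: 60.9
```

Emit:
{"op": "servo_tool", "data": {"plan": [0,0,0,0,0,0,0,0,0,0,0,0,0,0,0,0], "fingers": 0.064}}

```text
time_s: 14.1
ee_pos: [0.4402, 0.0587, -0.0231]
tool_rot: [0.757, 0.653, 0.0, -0.0]
ft_force: [-0.0, -0.3, -0.8]
width: 0.0638
grip_force: 0.0
```

Emit:
{"op": "servo_tool", "data": {"plan": [0,0,0.02,0,0,0,0.04,0,0,0,0.045,0,0,0,0.045,0,0,0,0.045,0]}}

```text
time_s: 14.6
ee_pos: [0.4397, 0.0586, 0.1739]
tool_rot: [0.757, 0.653, -0.0, -0.0]
ft_force: [-0.0, 0.6, -0.5]
width: 0.064
grip_force: 0.0
```

Run:
```python
from h import *
print(manip.observe()['ee_pos'])
a=cv2.resize(snap('scene','s7')[0][190:270,190:310],(480,320),interpolation=2);b=cv2.resize(snap('top','t7')[0][195:285,230:320],(320,320),interpolation=2)
cv2.imwrite('pics/c7.png',cv2.hconcat([a,b])[:,:,::-1])
```

```text
[0.43966509 0.05859363 0.17390037]
```

View pics/c7.png

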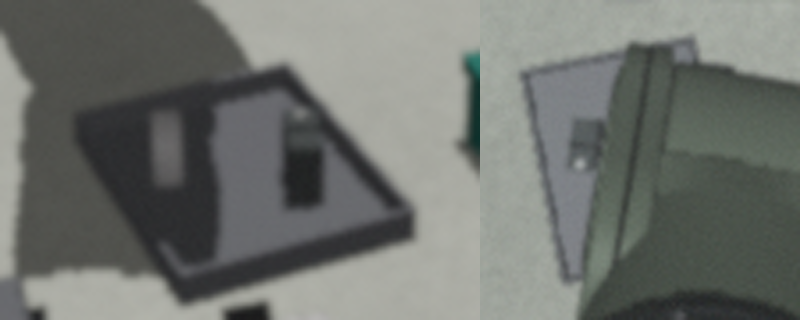

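The crop shows the spacer standing at (168,150) and the collar at (303,160), both inside the tray. Now the bushing.

Emit:
{"op": "servo_tool", "data": {"plan": [0.0159,-0.0412,0.005,0,0.0159,-0.0412,0.005,0,0.0159,-0.0412,0,0,0.0159,-0.0412,0,0,0.0159,-0.0412,0,0], "fingers": 0.06}}

```text
time_s: 15.2
ee_pos: [0.5199, -0.1491, 0.1817]
tool_rot: [0.757, 0.653, 0.0, -0.0]
ft_force: [0.7, 1.0, -0.3]
width: 0.06
grip_force: 0.0
```

Emit:
{"op": "servo_tool", "data": {"plan": [0.0159,-0.0412,0,0,0.0156,-0.041,0,0,0,0,0,0,0,0,-0.03,0,0,0,-0.03,0]}}

```text
time_s: 15.7
ee_pos: [0.5512, -0.2295, 0.121]
tool_rot: [0.757, 0.653, 0.0, 0.0]
ft_force: [0.9, 0.4, -1.4]
width: 0.0602
grip_force: 0.0
```

Emit:
{"op": "servo_tool", "data": {"plan": [0,0,-0.031,0,0,0,0,0]}}

```text
time_s: 15.9
ee_pos: [0.5494, -0.2284, 0.0876]
tool_rot: [0.757, 0.653, -0.001, -0.003]
ft_force: [-0.2, -0.2, -0.2]
width: 0.0599
grip_force: 0.0
```

Emit:
{"op": "servo_tool", "data": {"plan": [0,0,0,0,0,0,0,0,0,0,0,0,0,0,0,0,0,0,0,0], "fingers": 0.025}}

```text
time_s: 16.4
ee_pos: [0.5519, -0.2298, 0.0925]
tool_rot: [0.757, 0.653, 0.001, 0.001]
ft_force: [-2.1, -0.6, 10.3]
width: 0.0349
grip_force: 60.3
```

Emit:
{"op": "servo_tool", "data": {"plan": [0,0,0.002,0,0,0,0,0]}}

```text
time_s: 16.6
ee_pos: [0.5514, -0.2296, 0.0937]
tool_rot: [0.757, 0.653, 0.0, 0.0]
ft_force: [-0.3, -0.1, -2.4]
width: 0.035
grip_force: 59.8
```

Emit:
{"op": "servo_tool", "data": {"plan": [0,0,0.0015,0,0,0,0,0]}}

```text
time_s: 16.8
ee_pos: [0.5512, -0.2296, 0.0946]
tool_rot: [0.757, 0.653, 0.0, 0.0]
ft_force: [0.9, -0.9, -1.5]
width: 0.0348
grip_force: 59.8
```

Emit:
{"op": "servo_tool", "data": {"plan": [0.0023,0.0148,0,0,0.0023,0.0148,0,0,0.0039,0.0247,0,0,0.0039,0.0247,0,0,0.0039,0.0247,0,0]}}

```text
time_s: 17.3
ee_pos: [0.5676, -0.1233, 0.0943]
tool_rot: [0.757, 0.654, 0.0, -0.0]
ft_force: [-0.2, -0.8, -2.3]
width: 0.0349
grip_force: 59.8
```

Emit:
{"op": "servo_tool", "data": {"plan": [0.0039,0.0247,0,0,0.0039,0.0247,0,0,0,0,0.02,3,0,0,0.02,3,0,0,0.02,2.9]}}

```text
time_s: 17.8
ee_pos: [0.5751, -0.0747, 0.155]
tool_rot: [0.703, 0.711, -0.0, -0.0]
ft_force: [-0.3, 0.3, -1.0]
width: 0.0348
grip_force: 60.2
```

Emit:
{"op": "servo_tool", "data": {"plan": [0,0,0.02,0,0,0,0,0,0,0,0,0]}}

```text
time_s: 18.1
ee_pos: [0.5752, -0.0753, 0.174]
tool_rot: [0.704, 0.71, 0.0, -0.0]
ft_force: [-0.4, -0.1, -2.8]
width: 0.0349
grip_force: 60.2
```

Run:
```python
from h import *
np.set_printoptions(precision=4,suppress=True)
p,d,R,t,K=snap('wrist','w8'); s=manip.observe(); print(s['ee_pos'],s['tool_rot'])
W=cloud(d,R,t,K); z=W[...,2]
def st(m,n):
    P=W[m]; r=cv2.minAreaRect(P[:,:2].astype(np.float32)); print(n,m.sum(),r,np.percentile(P[:,2],[3,50,97]),P[:,:2].min(0),P[:,:2].max(0))
st((z>.035)&(z<.055)&(abs(W[...,0]-.627)<.03)&(abs(W[...,1]-.062)<.03),'V')
q=(z>.02)&(z<.06)&(abs(W[...,0]-.627)<.03)&(abs(W[...,1]-.062)<.03); st(q,'Vall')
P=W[q]
for a in np.arange(.605,.65,.003):
    k=(P[:,0]>=a)&(P[:,0]<a+.003)
    if k.sum()>3: print(round(a+.0015,4),k.sum(),P[k,2].max().round(4),P[k,1].min().round(4),P[k,1].max().round(4))
q=(z>.07)&(z<.09)&(abs(W[...,0]-.627)<.05)&(abs(W[...,1]+.06)<.05); st(q,'reader')
q=(z>.004)&(z<.012)&(abs(W[...,0]-.627)<.06)&(abs(W[...,1])<.12); st(q,'plate')
# held bushing in tool coords
c=np.array(manip.camera_params('wrist')['tool_from_camera'])
T=Ro.from_quat(s['tool_rot']).as_matrix(); L=(W-s['ee_pos'])@T
q=(abs(L[...,1])<.013)&(L[...,2]<-.02)&(L[...,2]>-.09)&(abs(L[...,0])<.05); Q=L[q]; print('held x',Q[:,0].min(),Q[:,0].max(),'z',Q[:,2].min(),Q[:,2].max(),len(Q))
for a in np.arange(-.05,.05,.003):
    k=(Q[:,0]>=a)&(Q[:,0]<a+.003)
    if k.sum()>3: print(round(a+.0015,4),k.sum(),Q[k,2].min().round(4))
```

```text
[ 0.5749 -0.0755  0.1736] [ 0.7038  0.7104 -0.0002 -0.0006]
V 1196 ((0.6259374022483826, 0.0632709413766861), (0.02467505633831024, 0.03311333805322647), 89.4907455444336) [0.0368 0.0436 0.0483] [0.6094 0.0509] [0.6425 0.0756]
Vall 1315 ((0.6259374022483826, 0.06326887756586075), (0.02468262054026127, 0.03312244266271591), 89.58055877685547) [0.0236 0.043  0.0483] [0.6094 0.0509] [0.6425 0.0756]
0.6095 67 0.0482 0.0512 0.0752
0.6125 142 0.0493 0.051 0.0752
0.6155 111 0.0481 0.0511 0.0754
0.6185 106 0.045 0.0512 0.0753
0.6215 106 0.0426 0.051 0.0752
0.6245 101 0.0405 0.0512 0.0756
0.6275 131 0.0419 0.0511 0.0755
0.6305 130 0.0449 0.0509 0.0752
0.6335 134 0.0455 0.0511 0.0752
0.6365 140 0.0486 0.0512 0.075
0.6395 117 0.0496 0.0511 0.0752
0.6425 30 0.0474 0.0513 0.0745
reader 3360 ((0.6254674792289734, -0.06257033348083496), (0.05766460672020912, 0.050147466361522675), 89.41368103027344) [0.0719 0.0799 0.0813] [ 0.6003 -0.0916] [ 0.6505 -0.0337]
plate 13680 ((0.6256201267242432, 0.0004951432347297668), (0.2125566005706787, 0.0902509018778801), 89.96217346191406) [0.0066 0.0081 0.0096] [ 0.5805 -0.1058] [0.6708 0.1067]
held x -0.023677232747193768 0.01982743694640308 z -0.0742794335635369 -0.037735678894275884 7803
-0.0215 184 -0.0733
-0.0185 400 -0.0735
-0.0155 409 -0.0741
-0.0125 407 -0.0738
-0.0095 427 -0.0737
-0.0065 421 -0.0738
-0.0035 434 -0.0738
-0.0005 447 -0.0738
0.0025 449 -0.0738
0.0055 474 -0.0739
0.0085 577 -0.0743
0.0115 731 -0.074
0.0145 826 -0.074
0.0175 1207 -0.0741
0.0205 408 -0.0731
```

Emit:
{"op": "servo_tool", "data": {"plan": [0.0127,0.0356,0,0,0.0127,0.0356,0,0,0.0127,0.0355,0,0,0.0126,0.0355,0,-0.5,0,0,0,0]}}

```text
time_s: 18.65
ee_pos: [0.6261, 0.072, 0.1724]
tool_rot: [0.705, 0.709, 0.0, -0.002]
ft_force: [-0.8, -0.5, -1.9]
width: 0.0344
grip_force: 60.2
```

Emit:
{"op": "servo_tool", "data": {"plan": [0,0,-0.04,0,0,0,-0.04,0,0,0,-0.04,0,0,0,-0.03,0,0,0,0,0]}}

```text
time_s: 19.15
ee_pos: [0.6232, 0.0657, 0.0201]
tool_rot: [0.707, 0.707, -0.003, -0.002]
ft_force: [-0.2, -0.4, -0.8]
width: 0.0351
grip_force: 60.4
```

Emit:
{"op": "servo_tool", "data": {"plan": [0,0,-0.005,0,0,0,-0.005,0,0,0,0,0]}}

```text
time_s: 19.45
ee_pos: [0.6262, 0.0659, 0.0149]
tool_rot: [0.707, 0.707, 0.0, 0.0]
ft_force: [0.5, -0.1, -1.4]
width: 0.0348
grip_force: 60.5
```

Emit:
{"op": "servo_tool", "data": {"plan": [0,0,-0.003,0,0,0,-0.003,0,0,0,0,0]}}

```text
time_s: 19.75
ee_pos: [0.6258, 0.0658, 0.0082]
tool_rot: [0.707, 0.707, -0.0, -0.0]
ft_force: [-0.2, -0.4, -1.1]
width: 0.0347
grip_force: 60.5
```

Emit:
{"op": "servo_tool", "data": {"plan": [0,0,-0.002,0,0,0,0,0]}}

```text
time_s: 19.95
ee_pos: [0.6261, 0.0658, 0.0064]
tool_rot: [0.707, 0.707, 0.0, 0.0]
ft_force: [-0.1, 0.8, -0.9]
width: 0.035
grip_force: 60.5
```

Emit:
{"op": "servo_tool", "data": {"plan": [0,0,-0.0015,0,0,0,0,0]}}

```text
time_s: 20.15
ee_pos: [0.6265, 0.0658, 0.0058]
tool_rot: [0.707, 0.707, 0.001, 0.0]
ft_force: [-1.6, 0.4, 11.9]
width: 0.0352
grip_force: 61.9
```

Emit:
{"op": "servo_tool", "data": {"plan": [0,0,0.001,0,0,0,0,0]}}

```text
time_s: 20.35
ee_pos: [0.6262, 0.0658, 0.0061]
tool_rot: [0.707, 0.707, 0.0, 0.0]
ft_force: [1.1, 0.2, 3.6]
width: 0.0347
grip_force: 61.0
```

Emit:
{"op": "servo_tool", "data": {"plan": [0,0,0,0,0,0,0,0,0,0,0,0,0,0,0,0,0,0,0,0], "fingers": 0.064}}

```text
time_s: 20.85
ee_pos: [0.6259, 0.0658, 0.0058]
tool_rot: [0.707, 0.707, -0.0, -0.0]
ft_force: [0.7, -0.2, -0.1]
width: 0.064
grip_force: 0.0
```

Emit:
{"op": "servo_tool", "data": {"plan": [0,0,0.02,0,0,0,0.035,0,0,0,0.035,0,0,0,0.035,0,0,0,0,0]}}

```text
time_s: 21.35
ee_pos: [0.6278, 0.0657, 0.1352]
tool_rot: [0.707, 0.707, 0.002, 0.002]
ft_force: [0.1, 1.1, -0.7]
width: 0.0636
grip_force: 0.0
```

Emit:
{"op": "servo_tool", "data": {"plan": [0,0,0,0,0,0,0,0,0,0,0,0,0,0,0,0,0,0,0,0]}}

```text
time_s: 21.85
ee_pos: [0.6258, 0.0657, 0.1305]
tool_rot: [0.707, 0.707, -0.0, -0.0]
ft_force: [0.2, -0.3, 0.6]
width: 0.0642
grip_force: 0.0
```

Run:
```python
from h import *
np.set_printoptions(precision=4,suppress=True)
p,d,R,t,K=snap('wrist','w9'); s=manip.observe(); print(s['ee_pos'],s['tool_rot'],s['time_s'])
W=cloud(d,R,t,K); P=W[(W[...,2]>.055)&(W[...,2]<.09)&(abs(W[...,0]-.626)<.03)&(abs(W[...,1]-.06)<.045)]
for a in np.arange(.02,.11,.003):
    k=(P[:,1]>=a)&(P[:,1]<a+.003)
    if k.sum()>3: Q=P[k]; zt=Q[:,2].max(); print(round(a+.0015,4),k.sum(),zt.round(4),Q[:,0].min().round(4),Q[:,0].max().round(4))
q=snap('scene','s9')[0]
cv2.imwrite('pics/c9.png',cv2.hconcat([cv2.resize(q[240:320,160:290],(520,320),interpolation=2),cv2.resize(p[150:400,180:380],(256,320))])[:,:,::-1])
```

```text
[0.6259 0.0657 0.1306] [ 0.7071  0.7071 -0.0002 -0.0001] 21.9
0.0335 21 0.0839 0.6058 0.6428
0.0365 189 0.0863 0.6021 0.6503
0.0395 513 0.0858 0.6016 0.6503
0.0425 164 0.0828 0.6083 0.6438
0.0455 151 0.0792 0.6085 0.6437
0.0485 158 0.0793 0.6086 0.6437
0.0515 162 0.0793 0.6087 0.6436
0.0545 153 0.0791 0.6087 0.6436
0.0575 160 0.0796 0.6088 0.6434
0.0605 168 0.0793 0.6088 0.6434
0.0635 156 0.0793 0.6089 0.6434
0.0665 165 0.0799 0.609 0.6432
0.0695 165 0.0795 0.6081 0.643
0.0725 174 0.0797 0.6081 0.6431
0.0755 174 0.0797 0.6082 0.6439
0.0785 173 0.0799 0.6083 0.6439
0.0815 195 0.0801 0.6084 0.6438
0.0845 174 0.0785 0.6085 0.643
```

View pics/c9.png

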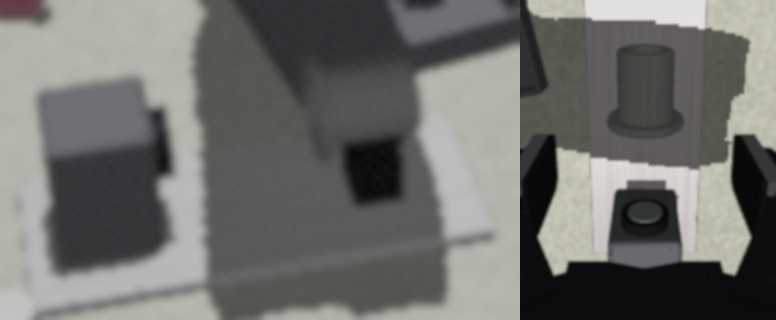

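The crop shows the bushing in the V with its flange toward the reader and nothing touching it; it has been free for over a second. Next I regrip near the plain end, so it can be pivoted flange-down about the finger axis against the bar's free end.

Emit:
{"op": "servo_tool", "data": {"plan": [0,0.0155,0,0,0,0,-0.04,0,0,0,-0.04,0,0,0,-0.03,0,0,0,-0.0145,0]}}

```text
time_s: 22.45
ee_pos: [0.6248, 0.0822, 0.0039]
tool_rot: [0.707, 0.707, -0.001, -0.001]
ft_force: [0.4, 0.2, 0.2]
width: 0.0642
grip_force: 0.0
```

Emit:
{"op": "servo_tool", "data": {"plan": [0,0,0,0,0,0,0,0]}}

```text
time_s: 22.65
ee_pos: [0.6266, 0.0816, 0.0076]
tool_rot: [0.707, 0.707, 0.001, 0.0]
ft_force: [-0.7, 0.7, 0.9]
width: 0.0641
grip_force: 0.0
```

Emit:
{"op": "servo_tool", "data": {"plan": [0,0,0,0,0,0,0,0,0,0,0,0,0,0,0,0,0,0,0,0], "fingers": 0.025}}

```text
time_s: 23.15
ee_pos: [0.6266, 0.0816, 0.0076]
tool_rot: [0.707, 0.707, 0.001, 0.0]
ft_force: [-1.4, 1.5, 8.6]
width: 0.0341
grip_force: 58.7
```

Emit:
{"op": "servo_tool", "data": {"plan": [0,0,0.01,0,0,0,0.02,0,0,0,0.035,0,0,0,0.04,0,0,0,0.04,0]}}

```text
time_s: 23.65
ee_pos: [0.6256, 0.0811, 0.1538]
tool_rot: [0.707, 0.707, -0.0, 0.0]
ft_force: [0.6, 0.1, -1.9]
width: 0.0342
grip_force: 60.1
```

Emit:
{"op": "servo_tool", "data": {"plan": [0,0,0.03,0,0,0,0,0]}}

```text
time_s: 23.85
ee_pos: [0.6274, 0.0811, 0.1862]
tool_rot: [0.707, 0.707, 0.002, 0.002]
ft_force: [0.2, -0.9, -1.8]
width: 0.0343
grip_force: 60.1
```

```bash
cat > held.py <<'E'
from h import *
import sys
np.set_printoptions(precision=4,suppress=True)
p,d,R,t,K=snap('wrist',sys.argv[1]); s=manip.observe(); print(s['ee_pos'],s['tool_rot'],s['time_s'],s['ft_force'])
W=cloud(d,R,t,K); T=Ro.from_quat(s['tool_rot']).as_matrix(); L=(W-s['ee_pos'])@T
q=(abs(L[...,1])<.004)&(L[...,2]<.05)&(L[...,2]>-.09)&(abs(L[...,0])<.07); Q=L[q]
for a in np.arange(-.07,.07,.004):
    k=(Q[:,0]>=a)&(Q[:,0]<a+.004)
    if k.sum()>3: print(round(a+.002,4),k.sum(),Q[k,2].min().round(4),Q[k,2].max().round(4))
E
python3 held.py w10
```

```text
[0.6265 0.0813 0.1837] [0.7071 0.7071 0.0013 0.0009] 23.9 [ 0.0081 -0.2005 -3.136 ]
-0.024 47 -0.0734 -0.0711
-0.02 168 -0.0737 -0.071
-0.016 173 -0.0739 -0.0712
-0.012 221 -0.074 -0.0416
-0.008 305 -0.0736 -0.0421
-0.004 316 -0.0742 -0.0419
0.0 343 -0.0742 -0.0417
0.004 248 -0.0737 -0.0378
```

Emit:
{"op": "servo_tool", "data": {"plan": [-0.0125,-0.0384,0,-2.2,-0.0125,-0.0384,0,-2.2,-0.0125,-0.0384,0,-2.2,-0.0125,-0.0384,0,-2.3,0,0,-0.03,0]}}

```text
time_s: 24.4
ee_pos: [0.5754, -0.0784, 0.1536]
tool_rot: [0.762, 0.647, 0.0, 0.002]
ft_force: [1.5, 1.1, -2.9]
width: 0.0345
grip_force: 60.2
```

Emit:
{"op": "servo_tool", "data": {"plan": [0,0,-0.0315,0,0,0,0,0,0,0,0,0]}}

```text
time_s: 24.7
ee_pos: [0.5758, -0.0723, 0.1202]
tool_rot: [0.76, 0.65, -0.0, -0.0]
ft_force: [0.0, -0.0, -1.0]
width: 0.0342
grip_force: 60.5
```

```bash
python3 held.py w11
python3 - <<'E'
from h import *
_,d,R,t,K=snap('scene','s11'); W=cloud(d,R,t,K); o=np.array([.5627,-.155])
P=W[(abs(W[...,0]-.57)<.05)&(W[...,1]>-.16)&(W[...,1]<-.04)&(W[...,2]>.13)&(W[...,2]<.21)]
s=(P[:,:2]-o)@[.155,.988]
for a in np.arange(0,.11,.004):
    k=(s>=a)&(s<a+.004)
    if k.sum()>2: print(round(a+.002,3),k.sum(),P[k,2].min().round(4),P[k,2].max().round(4))
E
```

```text
[ 0.5763 -0.0724  0.1209] [0.7598 0.6502 0.0001 0.0003] 24.75 [ 0.6088 -0.2249 -1.2985]
-0.024 45 -0.0697 -0.0679
-0.02 170 -0.0704 -0.0678
-0.016 167 -0.0709 -0.0678
-0.012 218 -0.0708 -0.0387
-0.008 309 -0.0714 -0.0385
-0.004 303 -0.0713 -0.0385
0.0 346 -0.0709 -0.0373
0.004 255 -0.0703 -0.0342
0.002 21 0.1459 0.1594
0.006 23 0.147 0.1591
0.01 19 0.1461 0.1595
0.014 23 0.1461 0.1593
0.018 32 0.1441 0.1597
0.034 13 0.1723 0.1965
0.038 63 0.1545 0.199
0.042 79 0.1523 0.1978
0.046 46 0.1632 0.1917
0.05 43 0.1623 0.1926
0.054 44 0.1616 0.1911
0.058 46 0.1631 0.1924
0.062 41 0.1611 0.1908
0.066 24 0.1617 0.1825
0.07 21 0.1602 0.2094
0.074 26 0.1593 0.189
0.078 34 0.1588 0.1928
0.082 36 0.1591 0.1926
0.086 36 0.1573 0.2053
0.09 52 0.1583 0.1931
0.094 56 0.1597 0.2089
0.098 3 0.2006 0.2032
```

Emit:
{"op": "servo_tool", "data": {"plan": [0,0,0.003,0,-0.0012,-0.0074,0,0,-0.0012,-0.0074,0,0,-0.0005,-0.0032,0.005,0,-0.0005,-0.0031,0.005,0]}}

```text
time_s: 25.3
ee_pos: [0.5724, -0.0929, 0.1329]
tool_rot: [0.76, 0.65, 0.0, -0.001]
ft_force: [0.8, 9.2, -4.3]
width: 0.0345
grip_force: 61.3
```

Emit:
{"op": "servo_tool", "data": {"plan": [-0.0007,-0.0043,0.0042,0,-0.0007,-0.0043,0.0042,0,0,0,0,0]}}

```text
time_s: 25.6
ee_pos: [0.5712, -0.1015, 0.1418]
tool_rot: [0.76, 0.65, 0.001, -0.001]
ft_force: [0.9, 10.3, 0.4]
width: 0.0344
grip_force: 64.6
```

```bash
python3 held.py w12
```

```text
[ 0.5712 -0.1013  0.1417] [ 0.7598  0.6502  0.0008 -0.0008] 25.65 [0.6201 9.3619 0.7431]
-0.036 6 -0.0572 -0.0566
-0.032 79 -0.0598 -0.0573
-0.028 88 -0.0616 -0.0583
-0.024 113 -0.0634 -0.0298
-0.02 183 -0.0649 -0.0302
-0.016 188 -0.0666 -0.032
-0.012 201 -0.0685 -0.0338
-0.008 220 -0.0702 -0.0352
-0.004 283 -0.0716 -0.0369
0.0 274 -0.071 -0.0386
0.004 109 -0.0438 -0.0408
0.008 156 -0.045 -0.04
0.012 65 -0.0431 -0.0387
```

Emit:
{"op": "servo_tool", "data": {"plan": [-0.0008,-0.0052,0.0028,0,-0.0008,-0.0052,0.0028,0,-0.0009,-0.0058,0.0014,0,-0.0009,-0.0058,0.0014,0,0,0,0,0]}}

```text
time_s: 26.15
ee_pos: [0.5681, -0.1231, 0.1504]
tool_rot: [0.76, 0.65, 0.001, -0.001]
ft_force: [0.8, 12.1, 8.2]
width: 0.0346
grip_force: 72.4
```

```bash
python3 held.py w13
```

```text
[ 0.5681 -0.123   0.1504] [ 0.7597  0.6502  0.0013 -0.0007] 26.2 [-0.4784 10.1658  9.3739]
-0.068 13 -0.0093 -0.0075
-0.044 11 -0.0418 -0.04
-0.04 158 -0.0435 -0.007
-0.036 186 -0.0411 -0.0064
-0.032 104 -0.0445 -0.0061
-0.028 106 -0.0483 -0.0061
-0.024 107 -0.0523 -0.007
-0.02 57 -0.0569 -0.0078
-0.016 74 -0.0615 -0.0138
-0.012 83 -0.0659 -0.0182
-0.008 116 -0.0695 -0.0229
-0.004 336 -0.0706 -0.0265
0.0 65 -0.0676 -0.0316
0.004 67 -0.0404 -0.0356
0.008 71 -0.0447 -0.0397
0.012 75 -0.0488 -0.0437
0.016 176 -0.0505 -0.0468
0.02 69 -0.0494 -0.0444
```

Emit:
{"op": "servo_tool", "data": {"plan": [-0.0005,-0.003,-0.0025,0,-0.0008,-0.005,-0.002,0,-0.0009,-0.006,-0.0015,0,0,0,0,0]}}

```text
time_s: 26.6
ee_pos: [0.5672, -0.1371, 0.1465]
tool_rot: [0.76, 0.65, 0.003, 0.001]
ft_force: [-3.7, 14.2, 44.3]
width: 0.0344
grip_force: 87.7
```

```bash
python3 held.py w14
```

```text
[ 0.5672 -0.1371  0.1466] [0.7596 0.6504 0.0027 0.0007] 26.65 [-4.1835 12.957  44.1075]
-0.068 69 -0.0135 -0.0096
-0.064 72 -0.0136 -0.01
-0.06 71 -0.0134 -0.01
-0.056 81 -0.0137 -0.0104
-0.052 21 -0.0134 -0.0101
-0.036 27 -0.0368 -0.0107
-0.032 144 -0.0381 -0.0094
-0.028 90 -0.0135 -0.0096
-0.024 97 -0.0323 -0.0101
-0.02 104 -0.0395 -0.01
-0.016 100 -0.0468 -0.0095
-0.012 107 -0.0533 -0.01
-0.008 144 -0.0721 -0.0103
-0.004 306 -0.073 -0.0159
0.0 52 -0.0711 -0.0217
0.004 34 -0.0352 0.0034
0.008 30 -0.0417 -0.0355
0.012 38 -0.0491 -0.0425
0.016 43 -0.0567 -0.0498
0.02 176 -0.0587 -0.0554
0.024 95 -0.0578 -0.0535
```

Emit:
{"op": "servo_tool", "data": {"plan": [-0.0006,-0.004,0.0005,0,-0.0006,-0.004,0,0,-0.0006,-0.004,-0.0005,0,-0.0006,-0.004,-0.0005,0]}}

```text
time_s: 27.05
ee_pos: [0.5642, -0.1524, 0.1443]
tool_rot: [0.759, 0.651, 0.002, -0.0]
ft_force: [0.6, 11.4, 14.1]
width: 0.0343
grip_force: 90.1
```

```bash
python3 held.py w15
```

```text
[ 0.5641 -0.1533  0.1443] [ 0.7597  0.6503  0.0019 -0.0001] 27.1 [ 0.4663 10.2783 19.8271]
-0.068 60 -0.0163 -0.0125
-0.064 73 -0.0157 -0.0128
-0.06 73 -0.0159 -0.0127
-0.056 76 -0.0156 -0.0125
-0.052 77 -0.0162 -0.0123
-0.048 47 -0.0156 -0.013
-0.016 78 -0.0153 -0.0127
-0.012 208 -0.037 -0.0127
-0.008 330 -0.0716 -0.0124
-0.004 588 -0.072 -0.0127
0.0 54 -0.0705 -0.0132
0.016 76 -0.0282 -0.0183
0.02 302 -0.0653 0.0012
0.024 347 -0.0655 -0.0148
0.028 27 -0.0642 -0.0596
```

Emit:
{"op": "servo_tool", "data": {"plan": [-0.0006,-0.004,-0.001,0,-0.0006,-0.004,-0.001,0,-0.0003,-0.002,-0.001,0,0,0,0,0]}}

```text
time_s: 27.5
ee_pos: [0.5626, -0.1643, 0.1415]
tool_rot: [0.76, 0.65, 0.001, 0.001]
ft_force: [1.3, 4.7, 15.7]
width: 0.0343
grip_force: 94.2
```

```bash
python3 held.py w16
```

```text
[ 0.5625 -0.1643  0.1415] [0.7599 0.65   0.0013 0.0008] 27.55 [ 0.4716  4.0278 14.7315]
-0.068 39 -0.018 -0.0149
-0.064 72 -0.0182 -0.0153
-0.06 87 -0.0189 -0.0149
-0.056 84 -0.0184 -0.0146
-0.052 76 -0.0185 -0.0147
-0.048 58 -0.0182 -0.0151
-0.012 5 -0.0166 -0.0153
-0.008 512 -0.0713 -0.0152
-0.004 744 -0.071 -0.0153
0.02 168 -0.0685 -0.0217
0.024 708 -0.0691 -0.0213
0.028 174 -0.0245 -0.0147
0.032 105 -0.0181 -0.0023
```

Emit:
{"op": "servo_tool", "data": {"plan": [-0.0003,-0.002,-0.001,0,-0.0002,-0.001,-0.001,0,0,0,-0.001,0,0,0,0,0]}}

```text
time_s: 27.95
ee_pos: [0.5623, -0.1676, 0.1393]
tool_rot: [0.76, 0.65, 0.002, 0.001]
ft_force: [-0.9, 4.6, 27.7]
width: 0.0343
grip_force: 98.2
```

```bash
python3 held.py w17 | tail -12
```

```text
-0.064 70 -0.0209 -0.0172
-0.06 84 -0.0211 -0.0169
-0.056 80 -0.0206 -0.0168
-0.052 81 -0.0205 -0.0169
-0.048 74 -0.0206 -0.0173
-0.008 163 -0.0713 -0.0185
-0.004 1080 -0.0712 -0.017
0.02 123 -0.0706 -0.0676
0.024 805 -0.0709 -0.0239
0.028 129 -0.0268 -0.0235
0.032 229 -0.0262 -0.0044
0.036 24 -0.0192 -0.0056
```

Emit:
{"op": "servo_tool", "data": {"plan": [0,0,0.004,0,0,0,0.006,0,0,0,0.015,0,0,0,0.02,0,0,0,0,0]}}

```text
time_s: 28.5
ee_pos: [0.5617, -0.168, 0.1844]
tool_rot: [0.76, 0.65, 0.001, 0.001]
ft_force: [-0.3, -1.3, -2.0]
width: 0.0345
grip_force: 94.7
```

```bash
python3 held.py w18 | grep -v "^-0.0[456]"
```

```text
[ 0.5613 -0.1676  0.1829] [0.76   0.65   0.0003 0.0006] 28.55 [-0.5131  0.6408 -1.54  ]
-0.028 36 0.0231 0.0259
-0.024 52 0.0227 0.026
-0.012 4 -0.0706 -0.0699
-0.008 223 -0.0727 -0.0226
-0.004 927 -0.0725 -0.0231
0.02 182 -0.0723 0.0265
0.024 867 -0.0714 0.0264
0.028 209 -0.0283 0.0261
0.032 121 -0.0275 0.0378
0.036 21 0.026 0.0361
```

Emit:
{"op": "servo_tool", "data": {"plan": [-0.0045,0.0258,0,0,-0.0085,0.0458,0,0,-0.0085,0.0458,0,0,-0.0085,0.0458,0,0,-0.0085,0.0458,0,0]}}

```text
time_s: 29.05
ee_pos: [0.5217, 0.0434, 0.1815]
tool_rot: [0.76, 0.65, -0.001, -0.0]
ft_force: [0.6, 0.4, -1.1]
width: 0.0343
grip_force: 94.6
```

Emit:
{"op": "servo_tool", "data": {"plan": [-0.0085,0.0458,0,0,-0.0085,0.0458,0,0,-0.0085,0.0458,0,0,-0.0085,0.0458,0,0,-0.0085,0.0458,0,0]}}

```text
time_s: 29.55
ee_pos: [0.4793, 0.2725, 0.1815]
tool_rot: [0.76, 0.65, -0.001, 0.0]
ft_force: [0.8, 0.3, -0.8]
width: 0.0345
grip_force: 94.6
```

Emit:
{"op": "servo_tool", "data": {"plan": [-0.0085,0.0458,0,0,-0.004,0.02,0,0,0,0,0,0,0,0,0,0]}}

```text
time_s: 29.95
ee_pos: [0.4676, 0.3361, 0.1814]
tool_rot: [0.76, 0.65, -0.001, 0.0]
ft_force: [-0.0, 0.3, -1.7]
width: 0.0346
grip_force: 94.6
```

```bash
python3 held.py w19 | grep -v "^-0.0[3456]"
python3 - <<'E'
from h import *
_,d,R,t,K=load('w19'); W=cloud(d,R,t,K); z=W[...,2]
q=(z>.055)&(z<.066)&(abs(W[...,0]-.51)<.13)&(abs(W[...,1]-.35)<.15); print('carrier z',np.median(z[q]),cv2.minAreaRect(W[q][:,:2].astype(np.float32)))
_,d,R,t,K=snap('scene','s19'); W=cloud(d,R,t,K); z=W[...,2]
P=W[(abs(W[...,0]-.469)<.045)&(abs(W[...,1]-.345)<.045)&(z>.1)&(z<.27)]
for a in np.arange(.19,.27,.004):
    k=(P[:,2]>=a)&(P[:,2]<a+.004)
    if k.sum()>2: print(round(a+.002,3),k.sum(),P[k].min(0)[:2].round(4),P[k].max(0)[:2].round(4))
E
```

```text
[0.4679 0.3355 0.1817] [ 0.7602  0.6497 -0.0005  0.0003] 30.0 [-0.7666 -0.4936 -1.6674]
-0.008 127 -0.071 -0.0681
-0.004 1030 -0.0708 -0.0201
0.02 100 -0.0701 -0.0667
0.024 806 -0.0701 -0.0232
0.028 130 -0.0679 -0.0225
0.032 60 -0.0257 -0.0205
carrier z 0.06011978503869276 ((0.510349690914154, 0.35300174355506897), (0.18008838593959808, 0.21989157795906067), 6.589761257171631)
0.2 4 [0.4735 0.3193] [0.4906 0.3509]
0.204 40 [0.4697 0.3156] [0.4937 0.3622]
0.208 85 [0.447  0.3136] [0.4932 0.3632]
0.212 27 [0.4587 0.3218] [0.4883 0.3559]
0.216 21 [0.4669 0.3217] [0.4898 0.3535]
0.22 26 [0.4446 0.3204] [0.4921 0.3529]
0.224 30 [0.4417 0.319 ] [0.4976 0.353 ]
0.228 32 [0.4423 0.3206] [0.4984 0.3536]
0.232 35 [0.4424 0.3197] [0.4989 0.355 ]
0.236 32 [0.4486 0.3198] [0.4993 0.3524]
0.24 40 [0.4467 0.3206] [0.5    0.3562]
0.244 37 [0.4421 0.3199] [0.498  0.3541]
0.248 41 [0.4404 0.3203] [0.5001 0.3531]
0.252 41 [0.4409 0.3195] [0.4993 0.3458]
0.256 24 [0.442 0.319] [0.5008 0.3357]
0.26 16 [0.441  0.3176] [0.5    0.3351]
0.264 25 [0.4248 0.316 ] [0.514  0.3352]
0.268 34 [0.4264 0.3148] [0.514  0.3469]
```

Emit:
{"op": "servo_tool", "data": {"plan": [0,0,-0.03,0,0,0,-0.035,0,0,0,-0.035,0,0,0,-0.02,0,0,0,-0.01,0]}}

```text
time_s: 30.55
ee_pos: [0.4676, 0.3353, 0.0506]
tool_rot: [0.76, 0.65, -0.001, 0.0]
ft_force: [0.3, 0.4, -2.0]
width: 0.0343
grip_force: 94.6
```

Emit:
{"op": "servo_tool", "data": {"plan": [0,0,-0.005,0,0,0,0,0,0,0,0,0]}}

```text
time_s: 30.85
ee_pos: [0.4681, 0.3369, 0.0481]
tool_rot: [0.76, 0.65, 0.001, 0.0]
ft_force: [1.2, 0.1, -1.2]
width: 0.0344
grip_force: 94.6
```

Run:
```python
from h import *
_,d,R,t,K=snap('scene','s20'); print(manip.observe()['ee_pos']); W=cloud(d,R,t,K); z=W[...,2]
P=W[(abs(W[...,0]-.469)<.045)&(abs(W[...,1]-.34)<.045)&(z>.062)&(z<.1)]
for a in np.arange(.060,.1,.002):
    k=(P[:,2]>=a)&(P[:,2]<a+.002)
    if k.sum()>2: print(round(a+.001,3),k.sum(),P[k].min(0)[:2].round(4),P[k].max(0)[:2].round(4))
```

```text
[0.46810209 0.33697062 0.04813273]
0.063 6 [0.4632 0.3127] [0.4918 0.3796]
0.067 3 [0.484  0.3299] [0.4899 0.3558]
0.069 9 [0.4764 0.3182] [0.4915 0.3485]
0.071 22 [0.4561 0.316 ] [0.4913 0.3636]
0.073 45 [0.4479 0.3155] [0.4926 0.3626]
0.075 30 [0.4544 0.3178] [0.4926 0.3574]
0.077 16 [0.4581 0.316 ] [0.4863 0.3496]
0.079 12 [0.4706 0.3221] [0.4872 0.3428]
0.081 8 [0.4653 0.3224] [0.4853 0.355 ]
0.083 3 [0.4717 0.3237] [0.4852 0.3493]
0.085 8 [0.4461 0.3234] [0.4912 0.3544]
0.087 11 [0.4457 0.3225] [0.4936 0.354 ]
0.089 12 [0.4486 0.3216] [0.4932 0.3499]
0.091 11 [0.4465 0.3217] [0.4945 0.3526]
0.093 9 [0.4711 0.3244] [0.4984 0.3491]
0.095 18 [0.4453 0.3217] [0.4982 0.3568]
0.097 12 [0.4495 0.3217] [0.4967 0.3502]
0.099 16 [0.4432 0.323 ] [0.4996 0.3555]
```

Emit:
{"op": "servo_tool", "data": {"plan": [0,0,-0.0015,0,0,0,-0.0015,0,0,0,-0.001,0,0,0,0,0]}}

```text
time_s: 31.3
ee_pos: [0.4676, 0.3368, 0.0431]
tool_rot: [0.76, 0.65, -0.0, -0.0]
ft_force: [-0.4, -0.3, -1.4]
width: 0.0346
grip_force: 94.6
```

Emit:
{"op": "servo_tool", "data": {"plan": [0,0,-0.001,0,0,0,0,0]}}

```text
time_s: 31.5
ee_pos: [0.4676, 0.3368, 0.042]
tool_rot: [0.76, 0.65, -0.0, -0.0]
ft_force: [1.8, -1.3, -1.0]
width: 0.0346
grip_force: 94.6
```

Emit:
{"op": "servo_tool", "data": {"plan": [0,0,-0.001,0,0,0,0,0]}}

```text
time_s: 31.7
ee_pos: [0.4677, 0.3368, 0.0412]
tool_rot: [0.76, 0.65, 0.0, -0.0]
ft_force: [0.5, -0.5, -0.1]
width: 0.0345
grip_force: 95.0
```

Emit:
{"op": "servo_tool", "data": {"plan": [0,0,-0.0005,0,0,0,0,0]}}

```text
time_s: 31.9
ee_pos: [0.4677, 0.3367, 0.0411]
tool_rot: [0.76, 0.65, 0.0, -0.0]
ft_force: [-2.4, -2.1, 7.0]
width: 0.0341
grip_force: 95.8
```

Emit:
{"op": "servo_tool", "data": {"plan": [0,0,-0.0005,0,0,0,0,0]}}

```text
time_s: 32.1
ee_pos: [0.4678, 0.3367, 0.041]
tool_rot: [0.76, 0.65, 0.0, -0.0]
ft_force: [-4.3, -3.2, 15.8]
width: 0.0343
grip_force: 96.9
```

Emit:
{"op": "servo_tool", "data": {"plan": [0,0,0.0008,0,0,0,0,0]}}

```text
time_s: 32.3
ee_pos: [0.4677, 0.3368, 0.0411]
tool_rot: [0.76, 0.65, 0.0, -0.0]
ft_force: [-1.4, -2.0, 3.8]
width: 0.0344
grip_force: 95.2
```

Emit:
{"op": "servo_tool", "data": {"plan": [0,0,0,0,0,0,0,0,0,0,0,0,0,0,0,0], "fingers": 0.055}}

```text
time_s: 32.7
ee_pos: [0.4677, 0.3368, 0.0409]
tool_rot: [0.76, 0.65, -0.0, -0.0]
ft_force: [0.0, -0.2, -0.1]
width: 0.0551
grip_force: 0.0
```

Emit:
{"op": "servo_tool", "data": {"plan": [0,0,0.01,0,0,0,0.03,0,0,0,0.04,0,0,0,0.04,0,0,0,0.04,0]}}

```text
time_s: 33.2
ee_pos: [0.4675, 0.3365, 0.2034]
tool_rot: [0.76, 0.65, 0.0, 0.0]
ft_force: [0.4, -0.4, 0.9]
width: 0.0551
grip_force: 0.0
```

Emit:
{"op": "servo_tool", "data": {"plan": [-0.01,-0.03,0.01,0,-0.01,-0.03,0,0,-0.01,-0.03,0,0,0,0,0,0,0,0,0,0]}}

```text
time_s: 33.7
ee_pos: [0.4378, 0.2468, 0.2118]
tool_rot: [0.76, 0.65, 0.001, -0.0]
ft_force: [0.8, -0.2, -0.2]
width: 0.0551
grip_force: 0.0
```

Run:
```python
from h import *
np.set_printoptions(precision=4,suppress=True)
p,d,R,t,K=snap('scene','s21'); W=cloud(d,R,t,K); z=W[...,2]
m=((z>.095)&(z<.125)&(W[...,0]>.4)&(W[...,1]>.25)&(W[...,1]<.5)).astype(np.uint8)
k,l,s,c=cv2.connectedComponentsWithStats(m)
for i in range(1,k):
    if s[i,4]>20: P=W[l==i]; r=cv2.minAreaRect(P[:,:2].astype(np.float32)); print(c[i],r[0],r[1],np.percentile(P[:,2],[50,90]))
print(manip.observe()['ft_force'])
cv2.imwrite('pics/c21.png',cv2.resize(p[180:280,190:440],(750,300),interpolation=2)[:,:,::-1])
```

```text
[356.0549 188.6374] (0.47035813331604004, 0.3391748368740082) (0.033116087317466736, 0.034871891140937805) [0.1052 0.1102]
[407.5068 203.7421] (0.5564349293708801, 0.41991788148880005) (0.03532705083489418, 0.03853144496679306) [0.109  0.1109]
[384.3142 208.7699] (0.5643783211708069, 0.36183327436447144) (0.03515725955367088, 0.037885650992393494) [0.109  0.1108]
[353.616  216.1857] (0.5738821625709534, 0.2878677546977997) (0.035662759095430374, 0.03687169402837753) [0.1092 0.1111]
[0.225  0.7989 0.3619]
```

View pics/c21.png

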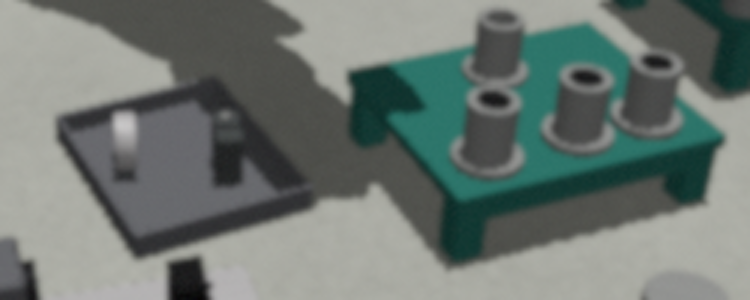

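The picture shows the new bushing upright at (500,50) on the empty half of the carrier. The three finished bushings are where they were, and the collar (228,150) and spacer (125,145) are in the tray. I'm handing the job in.

```bash
python3 -c "
from rig import manip
print(manip.close_job())"
```

```text
the job is handed in; nothing more can be done
None
```

I handed the job in at about 34 s: collar and spacer are in the tray, the bushing lay free in the cradle for over a second, and it now stands flange down on the carrier's empty half with the three finished bushings undisturbed. On the way, the first grip rolled the collar about 22° on the bar, and I pivoted the bushing upright against the bar's free end (up to 44 N wrist force). I had no readout confirming that the code was read.

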